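# Raise the weighing enclosure's sash to its marker

## Task

Open the sloping sash window of the weighing enclosure: with the fingertips, push it up from beneath its lip until the lip stands level with the pointer of the black marker clip on the guide rail, then take the hand away and leave it standing there. Push only: do not pinch the lip, do not shift the marker clip, and leave the bottle, jar and beaker where they stand.

Things in the scene. Friction and masses are not known exactly. Their poses are not given: they have to be found in the camera images.
- enclosure: Fixed white weighing enclosure, 360 wide (y) x 320 deep (x) x 340 mm high. Origin: on the bench, midway across, 180 mm behind its front edge; x to its back, z up. Its front faces -x and leans back 35 degrees: up the slope is (0.574, 0, 0.819), straight out of the face (-0.819, 0, 0.574) in its axes. Face starts at (-160, 0, 60) mm above a sill. Side guide rails 30 mm wide stand 12 mm out of the face.
- sash (a joint): Travel of the sash up the slope, m: 0 shut, 0.16 upper stop; starts between 0 and 0.04. The sash is a clear pane in an aluminium frame, 294 wide x 208 mm long, flush with the face. Counterweighted: it stays wherever it is left and moves either way for about 2 to 6 N along the slope. It only slides.
- lip_under (a point): Centre of the flat underside (faces down the slope) of the sash's lip; moves with it. The grey lip is a straight ledge 220 mm long (y) sticking 33 mm straight out of the sash's face: from this point about 17 mm further out and 16 mm in to the face. Below it the sash is a flat frame for 40 mm more, flush with the face, nothing else in front. Lip: flat bar 10 mm thick, capped by a 6 mm strip; 18 mm in all.
- lip_end (a point): Point at the middle of the 10 mm thickness of the lip bar, at its right-hand (-y) end, 20 mm out of the face. (In the rules the bar is called sash_c3, the capping strip sash_c4.)
- marker (a joint): Place of the marker clip up the slope, in m, on the same scale as the sash: lip and pointer are level when joint sash equals joint marker. Between 0.07 and 0.145; the clip is held by about 12 N of friction and must not be moved.
- marker_tip (a point): Tip of the marker clip's pointer. The clip is a black block 34 x 24 mm on the right-hand (-y) guide rail, reaching 25 mm out of the face; its 5 mm thick pointer sticks out sideways towards the lip (+y) and ends 14 mm from the path of the lip's end. Its z axis points up the slope.
- tall_bottle: Bystander: closed bottle 68 mm across, 190 mm high, standing left (+y) of the enclosure. Origin: centre of its underside.
- jar: Bystander: closed jar 60 mm across, 85 mm high, standing right (-y) of the enclosure. Origin: centre of its underside.
- beaker: Bystander: open glass beaker 68 mm across, 85 mm high, standing left (+y) of the enclosure's front edge. Origin: centre of its underside.

How it is judged:
On the way, in this order (a step that is already met when the one before it is completed fails the run):
1. the fingers push up against the underside of the lip while it is still well below the marker (contact force between the fingers and sash_c3 above 0.5 N and z of lip_end in the frame of marker_tip below -0.015 m), for 0.1 s.
2. the lip is level with the marker's pointer, within 7 mm (z of lip_end in the frame of marker_tip between -0.007 and 0.007 m), for 0.2 s.
At the end, for the whole second after the job is handed in: The lip stands still level with the marker's pointer, within 7 mm along the slope; the marker clip is where it was (within 4 mm), and the bottle, jar and beaker stand upright within 20 mm of where they were (all of step 2 and velocity of joint sash between -0.005 and 0.005 m/s and distance of marker_tip from where it was at the start of the episode below 0.004 m and distance of each of tall_bottle, jar, beaker from where it was at the start of the episode below 0.02 m and angle between each of tall_bottle, jar, beaker's own z axis and vertical below 0.2 rad); the robot touches nothing.
It fails at once if the lip is pinched: the fingers press on its underside bar and its top cap at once (contact force between the fingers and sash_c3 above 1 N and contact force between the fingers and sash_c4 above 1 N).
It fails at once if the marker clip is shifted more than 4 mm (distance of marker_tip from where it was at the start of the episode above 0.004 m).
It fails at once if the bottle, jar or beaker is moved more than 20 mm, lifted or tipped (distance of any of tall_bottle, jar, beaker from where it was at the start of the episode above 0.02 m or angle between any of tall_bottle, jar, beaker's own z axis and vertical above 0.3 rad).
It also fails if it takes over 34 s, if anything falls off the work surface, if the arm or the gripper's body presses on something with over 40 N, if the wrist force passes 120 N, or if a joint passes its speed limit or range.

## Robot

A 7-joint arm with a two-finger parallel gripper is mounted at the origin on the work surface. World frame = base frame: x ahead of the robot, y to its left, z up, the work surface at z = 0. Lengths are in m, angles in rad, forces in N, time in s.
With the tool pointing down it reaches from about 0.425 to 0.875 m from the base axis. Payload 4.7 kg.
Tool frame: the origin (TCP) lies midway between the tips of the shut fingers; the grasp point (between the pads) lies 19 mm behind it; z points along the fingers, y is the direction in which the jaws open and shut (so a half turn about z gives the same grasp; the last joint's range is limited). The gripper opens to 87 mm and grips with 3 to 60 N. Pads are 19 mm wide; open, the fingers measure 117 mm over their backs; the gripper's body (75 mm by 190 mm) begins 51 mm behind the grasp point.
Start: joints at [1.288, 0.321, -0.07, 1.45, 0.023, 1.371, -0.057], TCP at [0.19, -0.622, 0.223] pointing down, gripper open.
Joint ranges: [-2.86, 2.86], [-0.3, 2.09], [-1.38, 1.24], [0.06, 2.45], [-1.56, 4.7], [0.09, 2.05], [-2.69, 2.69]. Speed limits (rad/s): [2.57, 2.57, 3.14, 3.14, 3.14, 3.14, 3.14].

## Interface

Orientations are given as a rotation vector (axis times angle).
In Python, from bench import * gives the robot as it stands. The module is installed in compiled form; this text tells all that it offers.
- The arm moves only by the tool play_rows, never from a script. Its argument "series" is one flat list of numbers, 7 for each row, row after row: the opening in per cent of the stroke, from 0 (shut) to 100 (fully open), then the shift along the tool's x, y, z in m, then the turn, a rotation vector about the tool's x, y, z in degrees. In form: [fingers, tx, ty, tz, rx, ry, rz, fingers, tx, ty, tz, rx, ry, rz, ...]. A call has 1 to 10 rows; each row is the pose to reach, as a shift and turn from the pose commanded when the call began, along the tool's axes at that moment; what a row does not reach only later rows make up. A row lasts 1/12 s, in which the tool goes at most 41.7 mm and 7.16 degrees, less where a joint would pass 70% of its speed; a pose out of reach is approached as far as the arm can. A call with a gripper value outside its range is refused whole. The fingers move at their own pace and stop on an object; "force" is the grip in N (left out, the last holds). Time passes only in rows, so rows that repeat a pose let the fingers close. It gives the time, the measured TCP pose, the force and the opening at its end, in the units of the state.
- get_state(): the state, without advancing time (a new reading comes with each control period).
- get_image(name): name is "scene" or "top" or "wrist"; returns a dict with "frame" (420x560x3 uint8, red, green, blue), "fx", "fy", "cx", "cy" (pixels), "D" ([k1, k2, p1, p2, k3] as OpenCV has them; the pictures are not rectified), "R" (3x3) and "t" (3): a world point X has camera coordinates R X + t. Camera axes: x right, y down, z forward; pixel columns grow to the right and rows downward; lengths in m; the calibration is good to about 2 mm. A picture is of the moment at which its call begins. There is no depth.
- close_job(): hands the job in, once; it reports no verdict.
The state is a dict: "time": time; "joint_positions": joint angles; "qd": joint speeds; "joint_torque": joint torques, N m; "position": TCP position; "tool_rot": TCP orientation; "ft_force": force on the tool from outside, world axes, zero at the start; "torque": the same for the moment, N m; "grip_width": opening from 0.0 (shut) to 1.0 (fully open).
Only numpy, scipy, OpenCV 4.12 (cv2) and the standard library are available. Lean on these libraries where they do the work, as an engineer would, in place of code of your own. Each camera call takes 0.05 s, during which the arm holds its last target.

## Working session

There is one attempt and no reset: what is moved stays moved. The work goes in short steps, Python scripts to look and compute and a tool call to move; the robot and the scene stay as the last step left them, time stands still between calls to the robot, and variables do not carry over. Pictures are saved under pics/ and viewed, and the job is handed in when it is done.

Besides the shell and the picture viewer there is one more tool, called after "Request:" as name(argument=value, ...) on one line, values as JSON. play_rows: Moves the arm, as the interface text tells. Its arguments: {"type":"object","properties":{"series":{"type":"array"},"force":{"type":"number"}},"required":["series"]}

```bash
mkdir -p pics; python3 - <<'E'
from bench import *
import cv2
s=get_state();print(s)
for n in ["scene","top","wrist"]:
    d=get_image(n);cv2.imwrite(f"pics/{n}0.png",cv2.cvtColor(d["frame"],cv2.COLOR_RGB2BGR))
    print(n,{k:v for k,v in d.items() if k!="frame"})
E
```

```text
{'time': 0.0, 'joint_positions': array([ 1.28810229,  0.32181422, -0.0701063 ,  1.45168011,  0.02264201,
        1.37079123, -0.05692796]), 'qd': array([ 8.73529778e-04,  1.30533788e-03, -1.37545937e-03, -2.14780027e-05,
        2.65421109e-04,  1.45368945e-04, -1.83966048e-04]), 'joint_torque': array([-4.22207868e-04, -4.91284204e+01, -4.04277295e-01, -3.12526238e+01,
       -6.41124928e-02,  4.37833916e-02,  1.97041340e-04]), 'position': array([ 0.18988472, -0.62106638,  0.22146483]), 'tool_rot': array([-3.10521718e+00, -4.64267719e-01,  6.47599710e-04]), 'ft_force': array([-0.25939866,  0.56124016, -0.45284409]), 'torque': array([ 0.01668207, -0.04393023, -0.00611881]), 'grip_width': 0.9989396297565761}
scene {'fx': 443.4225968540304, 'fy': 443.4225968540304, 'cx': 276.1019865906473, 'cy': 206.6405932821025, 'D': array([-0.11333504,  0.        ,  0.        ,  0.        ,  0.        ]), 'R': array([[ 0.77754479,  0.62881663,  0.00370798],
       [ 0.58875259, -0.72590809, -0.35556692],
       [-0.22089474,  0.27865229, -0.93464347]]), 't': array([-0.43545556, -0.31048588,  1.30572519])}
top {'fx': 480.5259025021724, 'fy': 480.5259025021724, 'cx': 281.6044688042724, 'cy': 204.32556205965932, 'D': array([-0.06633901,  0.        ,  0.        ,  0.        ,  0.        ]), 'R': array([[-0.01576145, -0.99955349, -0.02538515],
       [-0.9942501 ,  0.0183571 , -0.10549767],
       [ 0.10591656,  0.02357639, -0.99409549]]), 't': array([0.03376657, 0.56812196, 1.14675723])}
wrist {'fx': 294.11373588873784, 'fy': 294.11373588873784, 'cx': 281.97922059743263, 'cy': 209.59964348577424, 'D': array([-0.04412755,  0.        ,  0.        ,  0.        ,  0.        ]), 'R': array([[ 0.29202914, -0.95640662, -0.00231715],
       [-0.91915054, -0.28132137,  0.27571829],
       [-0.26435066, -0.07838797, -0.96123569]]), 't': array([-0.64767344, -0.03266915,  0.39181472])}
```

View pics/scene0.png

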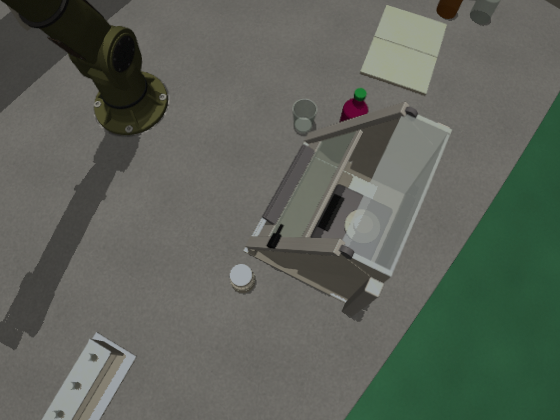

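View pics/top0.png

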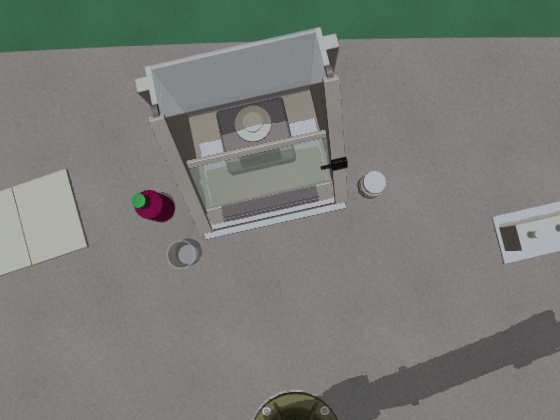

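View pics/wrist0.png

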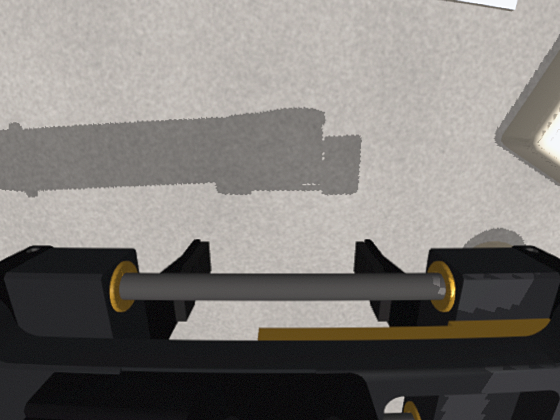

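```bash
python3 - <<'E'
import cv2
a=cv2.imread("pics/top0.png")[130:245,190:390];cv2.imwrite("pics/topc.png",cv2.resize(a,None,fx=4,fy=4,interpolation=cv2.INTER_CUBIC))
a=cv2.imread("pics/scene0.png")[120:265,235:385];cv2.imwrite("pics/scenec.png",cv2.resize(a,None,fx=4,fy=4,interpolation=cv2.INTER_CUBIC))
E
```

```text
(no output)
```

View pics/topc.png

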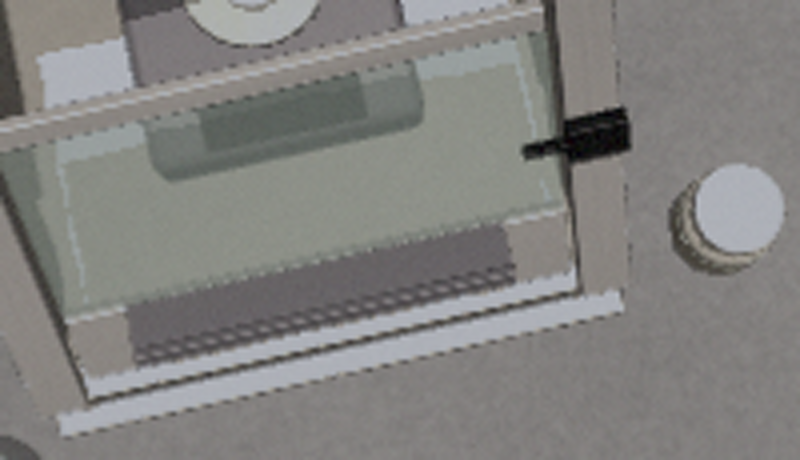

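View pics/scenec.png

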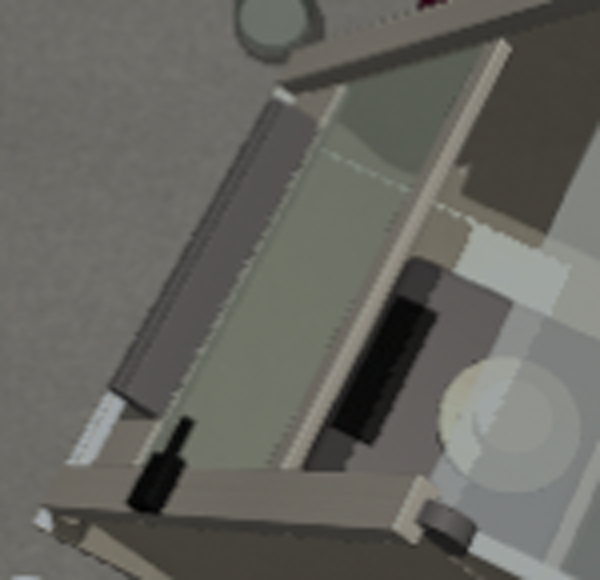

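```bash
cat > h.py <<'E'
import cv2,numpy as np
def crop(src,out,u0,v0,w,h,f):
    a=cv2.imread(src)[v0:v0+h,u0:u0+w]
    a=cv2.convertScaleAbs(a,alpha=1.6)
    a=cv2.resize(a,None,fx=f,fy=f,interpolation=cv2.INTER_NEAREST)
    for k in range(0,w,5):
        cv2.line(a,(k*f,0),(k*f,4 if k%10 else 10),(0,255,255),1)
        if k%10==0: cv2.putText(a,str(u0+k),(k*f,20),0,.35,(0,255,255),1)
    for k in range(0,h,5):
        cv2.line(a,(0,k*f),(4 if k%10 else 10,k*f),(0,255,255),1)
        if k%10==0: cv2.putText(a,str(v0+k),(12,k*f+4),0,.35,(0,255,255),1)
    cv2.imwrite(out,a)
def und(d,p):
    K=np.array([[d["fx"],0,d["cx"]],[0,d["fy"],d["cy"]],[0,0,1]])
    return cv2.undistortPoints(np.array(p,float).reshape(-1,1,2),K,np.array(d["D"])).reshape(-1,2)
def tri(d1,p1,d2,p2):
    P=[np.c_[d["R"],d["t"]] for d in (d1,d2)]
    X=cv2.triangulatePoints(P[0],P[1],und(d1,p1).T,und(d2,p2).T); X=(X[:3]/X[3]).T
    return X,proj(d1,X)-np.array(p1),proj(d2,X)-np.array(p2)
def proj(d,X):
    K=np.array([[d["fx"],0,d["cx"]],[0,d["fy"],d["cy"]],[0,0,1]])
    return cv2.projectPoints(np.array(X,float).reshape(-1,1,3),cv2.Rodrigues(np.array(d["R"]))[0],np.array(d["t"]),K,np.array(d["D"]))[0].reshape(-1,2)
E
python3 - <<'E'
from h import *
crop("pics/top0.png","pics/a1.png",200,170,70,70,8)
crop("pics/top0.png","pics/a2.png",290,150,75,70,8)
crop("pics/scene0.png","pics/b1.png",285,130,75,70,8)
crop("pics/scene0.png","pics/b2.png",240,200,75,70,8)
E
```

```text
(no output)
```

View pics/a1.png

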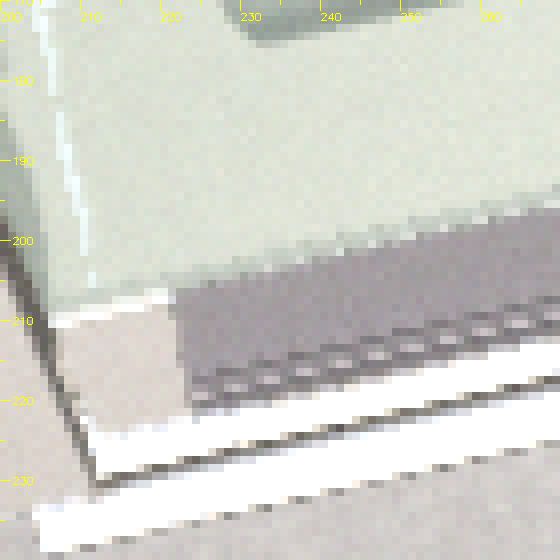

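View pics/a2.png

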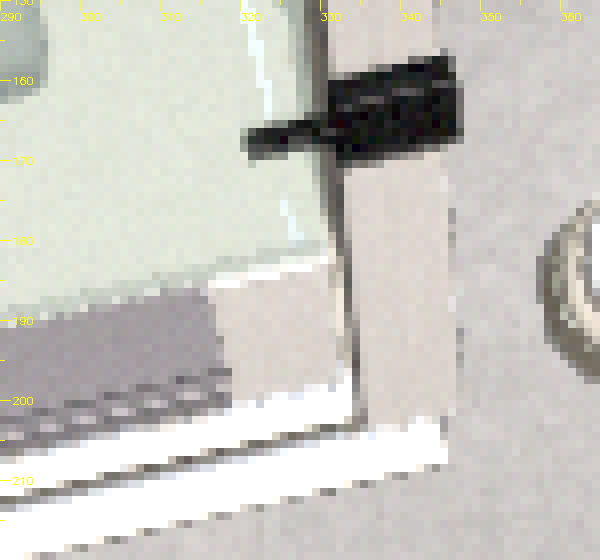

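View pics/b1.png

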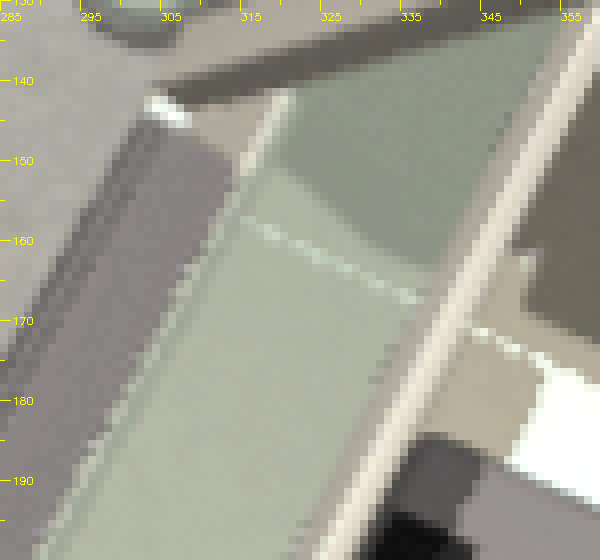

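View pics/b2.png

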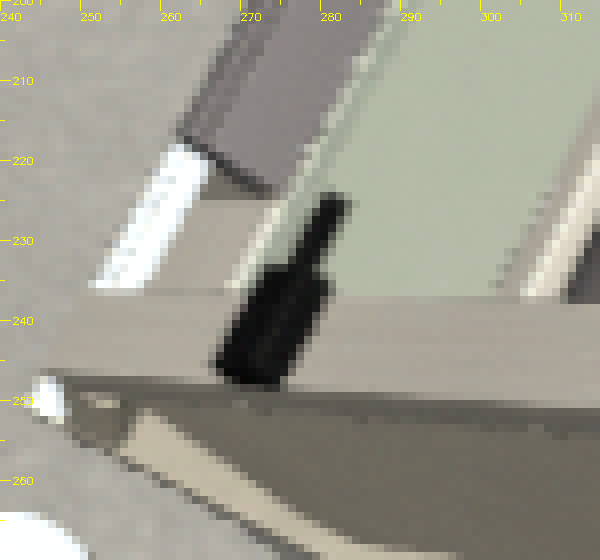

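```bash
python3 - <<'E'
from bench import *
from h import *
t=get_image("top");s=get_image("scene")
import pickle;pickle.dump((t,s),open("cams.pkl","wb"))
names=["capIn_R","capIn_L","low_R","low_L","tip"]
pt=[(316.5,185.5),(221.7,206),(318.7,200.5),(223.8,221.8),(320,168)]
ps=[(274.5,224.5),(314,151.5),(262.2,217.2),(303,145.5),(282,225)]
X,e1,e2=tri(t,pt,s,ps)
for n,x,a,b in zip(names,X,e1,e2): print(n,(x*1000).round(1),a.round(1),b.round(1))
print(np.linalg.norm(X[0]-X[1]),np.linalg.norm(X[2]-X[3]))
for i,j in((1,0),(3,2)):
    d=X[i]-X[j];print(np.degrees(np.arctan2(-d[0],d[1])))
for d in(t,s):print(-np.array(d["R"]).T@d["t"])
E
```

```text
capIn_R [600.7 -57.6 120.6] [-0.1 -0.1] [-0.2  0. ]
capIn_L [556.9 157.1 119.7] [0.4 0.4] [ 0.5 -0.1]
low_R [566.5 -61.8 120.3] [-0.1 -0.1] [-0.2  0. ]
low_L [522.3 154.4 114.2] [-0.1 -0.1] [-0.1  0. ]
tip [628.4 -63.7 184.1] [0.3 0.2] [ 0.4 -0.1]
0.21916165930670498 0.22074413747203714
11.536181059383296
11.538450481793733
[ 0.44392693 -0.00371397  1.2007789 ]
[ 0.8098134  -0.31540583  1.11160367]
```

```bash
cat >> h.py <<'E'
def ray(d,p,z):
    u=und(d,p);v=(np.c_[u,np.ones(len(u))])@np.array(d["R"]); c=-np.array(d["R"]).T@np.array(d["t"])
    return c+v*((z-c[2])/v[:,2])[:,None]
E
python3 - <<'E'
from h import *
import pickle;t,s=pickle.load(open("cams.pkl","rb"))
for z in(0,.01,.02,.04):
    X=ray(t,[(205,238.5),(346,208)],z); d=X[0]-X[1]
    print(z,(X*1000).round(1).tolist(),np.linalg.norm(d),np.degrees(np.arctan2(-d[0],d[1])))
yaw=np.radians(11.54)
R=np.array([[np.cos(yaw),-np.sin(yaw),0],[np.sin(yaw),np.cos(yaw),0],[0,0,1]])
X=ray(t,[(205,238.5),(346,208)],0.0).mean(0)
o=X+R@[.18,0,0];print("origin",o)
M=np.array([[600.7,-57.6,120.6],[556.9,157.1,119.7],[566.5,-61.8,120.3],[522.3,154.4,114.2],[628.4,-63.7,184.1]])/1e3
for m in M:
    e=R.T@(m-o)-[-.16,0,.06]; print((1e3*np.array([e@[.574,0,.819],e[1],e@[-.819,0,.574]])).round(1))
# rail/sill known points reproj
import itertools
for n,e in dict(faceL=(-.16,.18,.06),faceR=(-.16,-.18,.06),sillL=(-.18,.18,0),sillR=(-.18,-.18,0)).items():
    w=o+R@np.array(e);print(n,w.round(3),proj(t,w).round(1),proj(s,w).round(1))
E
```

```text
0 [[489.2, 218.4, 0.0], [559.6, -136.5, 0.0]] 0.3618630146425483 11.228383344925835
0.01 [[488.8, 216.6, 10.0], [558.7, -135.4, 10.0]] 0.35884944558879134 11.228383344925824
0.02 [[488.4, 214.7, 20.0], [557.7, -134.3, 20.0]] 0.35583587653503446 11.22838334492583
0.04 [[487.7, 211.0, 40.0], [555.8, -132.1, 40.0]] 0.34980873842752064 11.228383344925824
origin [0.70075578 0.07697981 0.        ]
[  69.7 -111.8    6.1]
[ 69.  107.3   5.5]
[  49.8 -109.1   34. ]
[ 44.8 111.6  30.6]
[ 136.6 -123.4   21.3]
faceL [0.508 0.221 0.06 ] [[199.2 229.8]] [[312.5 135.4]]
faceR [ 0.58  -0.131  0.06 ] [[346.3 197.1]] [[248.8 249.5]]
sillL [0.488 0.217 0.   ] [[205.4 238.8]] [[304.5 143.1]]
sillR [ 0.56  -0.135  0.   ] [[345.5 207.7]] [[243.3 252.2]]
```

```bash
cat >> h.py <<'E'
yaw=np.radians(11.5)
Re=np.array([[np.cos(yaw),-np.sin(yaw),0],[np.sin(yaw),np.cos(yaw),0],[0,0,1]])
O=np.array([.7008,.0770,0])
c,sn=np.cos(np.radians(35)),np.sin(np.radians(35))
UP=Re@[sn,0,c];OUT=Re@[-c,0,sn];Y=Re@[0,1,0];F0=O+Re@[-.16,0,.06]
def face(d,p,out):
    u=und(d,p);v=(np.c_[u,np.ones(len(u))])@np.array(d["R"]); C=-np.array(d["R"]).T@np.array(d["t"])
    X=C+v*(((F0+out*OUT-C)@OUT)/(v@OUT))[:,None]
    return np.c_[(X-F0)@UP,(X-F0)@Y]*1e3
E
python3 - <<'E'
from h import *
import pickle;t,s=pickle.load(open("cams.pkl","rb"))
pt=[(316.5,185.5),(221.7,206),(318.7,200.5),(223.8,221.8),(320,168)]
ps=[(274.5,224.5),(314,151.5),(262.2,217.2),(303,145.5),(282,225)]
for i,(n,o) in enumerate([("cR",0),("cL",0),("lR",.033),("lL",.033),("tip",.02)]):
    print(n,face(t,[pt[i]],o).round(1),face(s,[ps[i]],o).round(1))
E
```

```text
cR [[  62.8 -112.9]] [[  58.2 -107.9]]
cL [[ 64.4 108.9]] [[ 55.3 113.8]]
lR [[  48.1 -109.6]] [[  48.4 -108.4]]
lL [[ 47.1 110.9]] [[ 50.5 108.5]]
tip [[ 136.4 -123.1]] [[ 133.  -122.9]]
```

```bash
cat >> h.py <<'E'
from scipy.spatial.transform import Rotation as Ro
def Rt(tilt):  # tool rotation, tilt deg from down toward enclosure +x
    a=np.radians(tilt);z=Re@[np.sin(a),0,-np.cos(a)];x=Re@[np.cos(a),0,np.sin(a)]
    return Ro.from_matrix(np.c_[x,np.cross(z,x),z])
def fp(s_,out,y=0): return F0+UP*s_/1e3+OUT*out/1e3+Y*y/1e3
def delta(st,pos,rot):
    A=Ro.from_rotvec(st["tool_rot"])
    return A.inv().apply(np.array(pos)-st["position"]).round(4),(A.inv()*rot).as_rotvec(degrees=True).round(2)
def where(st):
    p=st["position"]-F0;r=Ro.from_rotvec(st["tool_rot"])
    print("t",round(st["time"],2),"pos",st["position"].round(4),"s,y,out",(1e3*np.array([p@UP,p@Y,p@OUT])).round(1),"z",r.as_matrix()[:,2].round(3),"ft",st["ft_force"].round(2),"w",round(st["grip_width"],3))
    print("q",st["joint_positions"].round(3),"F up",round(st["ft_force"]@UP,2),"out",round(st["ft_force"]@OUT,2))
E
python3 - <<'E'
from bench import *
from h import *
import pickle;t,s=pickle.load(open("cams.pkl","rb"))
st=get_state();where(st)
print(ray(t,[(183,254),(153,206),(373,183)],.08).round(3))
print(delta(st,[.40,-.35,.30],Rt(20)),delta(st,[.48,-.03,.24],Rt(55)))
print(fp(36,8),fp(30,60))
E
```

```text
t 0.25 pos [ 0.19   -0.6213  0.2221] s,y,out [-142.4 -582.5  485.9] z [-0.     0.001 -1.   ] ft [0.02 0.85 0.33] w 1.004
q [ 1.288  0.321 -0.07   1.451  0.023  1.371 -0.057] F up 0.37 out 0.03
[[ 0.451  0.256  0.08 ]
 [ 0.565  0.328  0.08 ]
 [ 0.61  -0.193  0.08 ]]
(array([ 0.2802, -0.1981, -0.0778]), array([-1.01, 19.99,  5.44])) (array([ 0.4503, -0.4807, -0.0175]), array([-2.69, 54.96,  5.05]))
[0.55782461 0.04791133 0.09407809] [0.51271146 0.03873295 0.11898915]
```

Request:
play_rows(series=[0, 0.28, -0.198, -0.078, -1, 20, 5.4, 0, 0.28, -0.198, -0.078, -1, 20, 5.4, 0, 0.28, -0.198, -0.078, -1, 20, 5.4, 0, 0.28, -0.198, -0.078, -1, 20, 5.4, 0, 0.28, -0.198, -0.078, -1, 20, 5.4, 0, 0.28, -0.198, -0.078, -1, 20, 5.4, 0, 0.28, -0.198, -0.078, -1, 20, 5.4, 0, 0.28, -0.198, -0.078, -1, 20, 5.4, 0, 0.28, -0.198, -0.078, -1, 20, 5.4, 0, 0.28, -0.198, -0.078, -1, 20, 5.4])

```text
time: 1.08
position: [0.404, -0.3453, 0.3026]
tool_rot: [-3.044, -0.323, -0.54]
ft_force: [0.2, 0.4, 0.4]
grip_width: 0.328
```

```bash
python3 - <<'E'
from bench import *
from h import *
st=get_state();where(st)
print(delta(st,[.48,-.03,.26],Rt(55)),delta(st,fp(28,60),Rt(55)))
E
```

```text
t 1.08 pos [ 0.404  -0.3453  0.3026] s,y,out [  75.4 -354.7  315.3] z [ 0.337  0.069 -0.939] ft [0.18 0.38 0.37] w 0.328
q [ 1.192 -0.089 -0.302  1.787 -0.351  1.289 -0.397] F up 0.45 out 0.01
(array([ 0.1174, -0.2926,  0.0874]), array([-0.2 , 34.88,  0.58])) (array([ 0.1108, -0.3534,  0.2367]), array([-0.2 , 34.88,  0.58]))
```

Request:
play_rows(series=[0, 0.117, -0.293, 0.087, 0, 35, 0.6, 0, 0.117, -0.293, 0.087, 0, 35, 0.6, 0, 0.117, -0.293, 0.087, 0, 35, 0.6, 0, 0.117, -0.293, 0.087, 0, 35, 0.6, 0, 0.117, -0.293, 0.087, 0, 35, 0.6, 0, 0.117, -0.293, 0.087, 0, 35, 0.6, 0, 0.117, -0.293, 0.087, 0, 35, 0.6, 0, 0.117, -0.293, 0.087, 0, 35, 0.6, 0, 0.117, -0.293, 0.087, 0, 35, 0.6, 0, 0.117, -0.293, 0.087, 0, 35, 0.6])

```text
time: 1.92
position: [0.5351, -0.0869, 0.1909]
tool_rot: [-2.672, -0.259, -1.367]
ft_force: [-0.3, 0.4, -0.3]
grip_width: 0.005
```

```bash
python3 - <<'E'
from bench import *
from h import *
st=get_state();where(st)
print(delta(st,[.48,-.03,.26],Rt(55)),delta(st,fp(26,60),Rt(55)))
for n in["scene","top"]:
  d=get_image(n);cv2.imwrite(f"pics/{n}1.png",cv2.cvtColor(d["frame"],cv2.COLOR_RGB2BGR))
E
```

```text
t 1.92 pos [ 0.5351 -0.0869  0.1909] s,y,out [  87.1 -127.5  103.8] z [ 0.79   0.192 -0.582] ft [-0.26  0.41 -0.3 ] w 0.005
q [ 1.066 -0.3   -0.516  2.447 -1.456  0.735  0.211] F up -0.34 out -0.03
(array([ 0.0298, -0.0697, -0.0728]), array([-1.74,  0.62, -1.32])) (array([-0.0635, -0.1247,  0.0483]), array([-1.74,  0.62, -1.32]))
```

View pics/scene1.png

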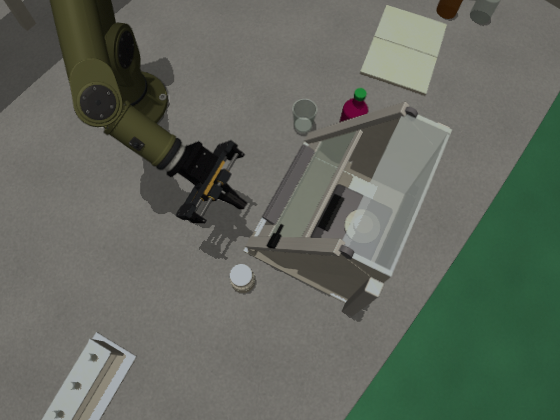

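View pics/top1.png

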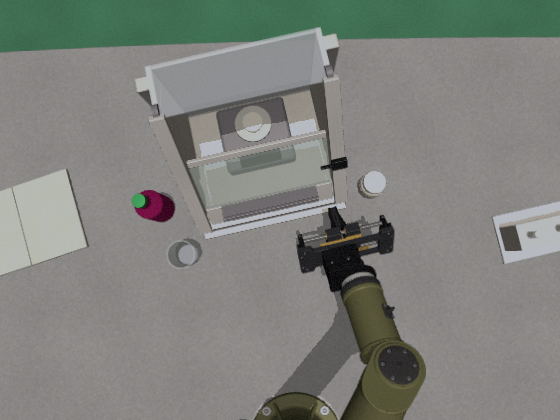

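```bash
python3 - <<'E'
from bench import *
from h import *
st=get_state();where(st)
for y in(-50,):
  for tl in (50,55): print(tl,delta(st,fp(24,55,y),Rt(tl)),fp(24,55,y))
E
```

```text
t 2.02 pos [ 0.5348 -0.0874  0.191 ] s,y,out [  87.  -128.   104.2] z [ 0.79   0.192 -0.582] ft [-0.31  0.36 -0.73] w 0.002
q [ 1.066 -0.3   -0.515  2.447 -1.455  0.736  0.212] F up -0.73 out -0.23
50 (array([-0.0642, -0.0751,  0.0522]), array([-1.79, -4.39, -1.23])) [ 0.52332102 -0.01013283  0.11120635]
55 (array([-0.0642, -0.0751,  0.0522]), array([-1.73,  0.61, -1.3 ])) [ 0.52332102 -0.01013283  0.11120635]
```

Request:
play_rows(series=[0, -0.064, -0.075, 0.052, -1.8, -4.4, -1.2, 0, -0.064, -0.075, 0.052, -1.8, -4.4, -1.2, 0, -0.064, -0.075, 0.052, -1.8, -4.4, -1.2, 0, -0.064, -0.075, 0.052, -1.8, -4.4, -1.2, 0, -0.064, -0.075, 0.052, -1.8, -4.4, -1.2, 0, -0.064, -0.075, 0.052, -1.8, -4.4, -1.2])

```text
time: 2.52
position: [0.5539, -0.0244, 0.1284]
tool_rot: [-2.776, -0.277, -1.231]
ft_force: [-0.1, 0.0, -0.8]
grip_width: 0.006
```

```bash
python3 - <<'E'
from bench import *
from h import *
st=get_state();where(st)
print(delta(st,fp(24,55,-50),Rt(50)));print(delta(st,fp(30,10,-50),Rt(50)))
E
```

```text
t 2.52 pos [ 0.5539 -0.0244  0.1284] s,y,out [ 53.6 -70.1  42.7] z [ 0.725  0.158 -0.671] ft [-0.06  0.03 -0.81] w 0.006
q [ 1.285 -0.301 -0.985  2.448 -1.555  0.561  0.143] F up -0.69 out -0.42
(array([-0.031 , -0.02  , -0.0083]), array([-0.56,  2.11, -0.35]))
(array([-0.0195, -0.0196,  0.0356]), array([-0.56,  2.11, -0.35]))
```

```bash
cat > kin.py <<'E'
import numpy as np,itertools
from scipy.spatial.transform import Rotation as Ro
from scipy.optimize import least_squares
def fk(q,p,sg):
    # p: o1,d1, a2,d3, a3,d5, a5,d7, o7, x0
    ax='zyzyzyz';off=[p[0],0,0,0,0,0,p[8]]
    tr=[(0,0,p[1]),(0,0,0),(p[2],0,p[3]),(p[4],0,p[5]),(0,0,0),(p[6],0,0),(0,0,p[7])]
    # order: z1, T(d1), y2, T(0,d3)z3, T(a) y4, T(-a,d5) z5, y6, T(a6) z7 T(d7)
    R=Ro.identity();t=np.zeros(3)
    def mv(v):
        nonlocal t;t=t+R.apply(v)
    def ro(i):
        nonlocal R;R=R*Ro.from_euler(ax[i],sg[i]*q[i]+off[i])
    ro(0);mv((0,0,p[1]));ro(1);mv((0,0,p[3]));ro(2);mv((p[2],0,0));ro(3);mv((p[4],0,p[5]));ro(4);ro(5);mv((p[6],0,0));ro(6);mv((0,0,p[7]))
    return t,R
E
cat > fit.py <<'E'
from kin import *
D=[([1.28810229,.32181422,-.0701063,1.45168011,.02264201,1.37079123,-.05692796],[.18988472,-.62106638,.22146483],[-3.10521718,-.464267719,.00064759]),
([1.192,-.089,-.302,1.787,-.351,1.289,-.397],[.404,-.3453,.3026],[-3.044,-.323,-.540]),
([1.066,-.3,-.516,2.447,-1.456,.735,.211],[.5351,-.0869,.1909],[-2.672,-.259,-1.367]),
([1.285,-.301,-.985,2.448,-1.555,.561,.143],[.5539,-.0244,.1284],[-2.776,-.277,-1.231])]
best=[]
for s1,s3,s5,s7 in itertools.product((1,-1),repeat=4):
    sg=[s1,1,s3,1,s5,1,s7]
    def f(p):
        e=[]
        for q,x,r in D:
            t,R=fk(q,p,sg);e+=list(t-x);e+=list((R.inv()*Ro.from_rotvec(r)).as_rotvec()*.3)
        return e
    for o in(0,1.57,3.14,-1.57):
      for o7 in(0,3.14):
        r=least_squares(f,[o,.3,0,.35,0,.35,0,.25,o7]);best.append((r.cost,sg,r.x.round(4)))
best.sort(key=lambda b:b[0])
for b in best[:4]:print(b)
E
python3 fit.py
```

```text
(np.float64(8.921574798256432e-05), [-1, 1, -1, 1, -1, 1, -1], array([-3.2400e-02,  2.1680e-01,  1.3300e-02,  4.7620e-01,  9.0000e-04,
        5.0210e-01,  5.0000e-03,  3.4190e-01,  1.5452e+00]))
(np.float64(8.921574798256441e-05), [-1, 1, -1, 1, -1, 1, -1], array([-3.2400e-02,  2.1680e-01,  1.3300e-02,  4.7620e-01,  9.0000e-04,
        5.0210e-01,  5.0000e-03,  3.4190e-01,  1.5452e+00]))
(np.float64(8.921574798256446e-05), [-1, 1, -1, 1, -1, 1, -1], array([-3.2400e-02,  2.1680e-01,  1.3300e-02,  4.7620e-01,  9.0000e-04,
        5.0210e-01,  5.0000e-03,  3.4190e-01,  1.5452e+00]))
(np.float64(8.921574798256577e-05), [-1, 1, -1, 1, -1, 1, -1], array([-3.2400e-02,  2.1680e-01,  1.3300e-02,  4.7620e-01,  9.0000e-04,
        5.0210e-01,  5.0000e-03,  3.4190e-01,  1.5452e+00]))
```

```bash
cat > ik.py <<'E'
from kin import *
from h import *
P=[-.0324,.2168,.0133,.4762,.0009,.5021,.005,.3419,1.5452];SG=[-1,1]*3+[-1]
lo=np.array([-2.86,-.3,-1.38,.06,-1.56,.09,-2.69]);hi=np.array([2.86,2.09,1.24,2.45,4.7,2.05,2.69])
def Rot(tilt,phi,roll=0): # tilt; then turn about UP by phi deg (tool z gains +Y); roll about tool z
    return Ro.from_rotvec(-np.radians(phi)*UP)*Rt(tilt)*Ro.from_euler('z',roll,degrees=True)
def ik(pos,rot,q0):
    def f(q):
        t,R=fk(q,P,SG);m=np.minimum(q-lo,hi-q)
        return np.r_[(t-pos)*100,(R.inv()*rot).as_rotvec()*30,0.03*(q-q0),.5*np.clip(.15-m,0,1)]
    r=least_squares(f,np.clip(q0,lo+.01,hi-.01),bounds=(lo,hi))
    t,R=fk(r.x,P,SG);m=np.minimum(r.x-lo,hi-r.x)
    return r.x,np.linalg.norm(t-pos)*1e3,np.degrees((R.inv()*rot).magnitude()),m
E
cat > scan.py <<'E'
from ik import *
q1=np.array([1.192,-.089,-.302,1.787,-.351,1.289,-.397])
q2=np.array([0.0,0,0,2.2,0,.5,0.])
print((Rot(55,30).as_matrix()[:,2]@np.c_[UP,Y,OUT]))
for tl in(40,45,50,55):
  for ph in(0,20,30,-20,-30):
    for y in(-50,50):
      res=[]
      for s_,o in((22,60),(30,8),(115,8)):
        b=min((ik(fp(s_,o,y),Rot(tl,ph),q) for q in(q1,q2)),key=lambda r:r[1]+r[2])
        res.append((round(b[1],1),round(b[2],1),round(b[3].min(),2)))
      if all(r[0]<2 and r[1]<2 for r in res):print(tl,ph,y,res)
E
python3 scan.py
```

```text
[-1.71550860e-16 -5.00000000e-01 -8.66025404e-01]
40 0 -50 [(np.float64(0.0), np.float64(0.0), np.float64(0.01)), (np.float64(0.0), np.float64(0.0), np.float64(0.08)), (np.float64(0.0), np.float64(0.0), np.float64(0.23))]
40 20 -50 [(np.float64(1.9), np.float64(0.4), np.float64(0.0)), (np.float64(0.1), np.float64(0.0), np.float64(0.03)), (np.float64(0.0), np.float64(0.0), np.float64(0.19))]
40 -20 -50 [(np.float64(0.0), np.float64(0.0), np.float64(0.14)), (np.float64(0.0), np.float64(0.0), np.float64(0.21)), (np.float64(0.0), np.float64(0.0), np.float64(0.36))]
40 -20 50 [(np.float64(0.0), np.float64(0.0), np.float64(0.04)), (np.float64(0.0), np.float64(0.0), np.float64(0.11)), (np.float64(0.0), np.float64(0.0), np.float64(0.27))]
40 -30 -50 [(np.float64(0.0), np.float64(0.0), np.float64(0.24)), (np.float64(0.0), np.float64(0.0), np.float64(0.3)), (np.float64(0.0), np.float64(0.0), np.float64(0.44))]
40 -30 50 [(np.float64(0.0), np.float64(0.0), np.float64(0.11)), (np.float64(0.0), np.float64(0.0), np.float64(0.19)), (np.float64(0.0), np.float64(0.0), np.float64(0.33))]
45 -20 -50 [(
[... 673 characters left out ...]
0.24))]
50 -30 -50 [(np.float64(0.0), np.float64(0.0), np.float64(0.15)), (np.float64(0.0), np.float64(0.0), np.float64(0.22)), (np.float64(0.0), np.float64(0.0), np.float64(0.32))]
50 -30 50 [(np.float64(0.0), np.float64(0.0), np.float64(0.01)), (np.float64(0.0), np.float64(0.0), np.float64(0.09)), (np.float64(0.0), np.float64(0.0), np.float64(0.21))]
55 -20 -50 [(np.float64(0.0), np.float64(0.0), np.float64(0.0)), (np.float64(0.0), np.float64(0.0), np.float64(0.07)), (np.float64(0.0), np.float64(0.0), np.float64(0.14))]
55 -30 -50 [(np.float64(0.0), np.float64(0.0), np.float64(0.11)), (np.float64(0.0), np.float64(0.0), np.float64(0.18)), (np.float64(0.0), np.float64(0.0), np.float64(0.2))]
```

```bash
python3 - <<'E'
from bench import *
from ik import *
st=get_state();where(st);q=np.array(st["joint_positions"]);print(fk(q,P,SG)[0])
A=Rot(50,-22)
qq=q
for a in[(70,100,-70),(24,65,-40),(24,8,-40),(36,8,-40),(120,8,-40)]:
    r=ik(fp(*a),A,qq);qq=r[0];print(a,fp(*a).round(3),r[0].round(2),round(r[1],1),r[3].round(2).min())
for a in[(60,90,-70),(24,65,-40),(24,8,-40)]:print(a,delta(st,fp(*a),A))
E
```

```text
t 2.52 pos [ 0.5539 -0.0244  0.1284] s,y,out [ 53.6 -70.1  42.7] z [ 0.725  0.158 -0.671] ft [-0.06  0.03 -0.81] w 0.006
q [ 1.285 -0.301 -0.985  2.448 -1.555  0.561  0.143] F up -0.69 out -0.42
[ 0.55579938 -0.02445532  0.12836657]
(70, 100, -70) [ 0.517 -0.032  0.175] [ 1.42 -0.1  -0.83  2.31 -1.22  1.05  0.19] 0.0 0.14
(24, 65, -40) [ 0.513 -0.002  0.117] [ 1.37  0.01 -0.87  2.4  -1.31  0.88  0.32] 0.0 0.05
(24, 8, -40) [0.559 0.007 0.084] [ 1.26  0.22 -0.88  2.34 -1.32  0.67  0.37] 0.0 0.11
(36, 8, -40) [0.566 0.009 0.094] [ 1.26  0.21 -0.89  2.32 -1.3   0.68  0.33] 0.0 0.13
(120, 8, -40) [0.613 0.018 0.163] [ 1.21  0.12 -0.91  2.19 -1.2   0.73  0.07] 0.0 0.26
(60, 90, -70) (array([ 0.0005, -0.0006, -0.0477]), array([21.32,  2.01, -2.66]))
(24, 65, -40) (array([-0.0323, -0.0301, -0.0182]), array([21.32,  2.01, -2.66]))
(24, 8, -40) (array([-0.0253, -0.0296,  0.0384]), array([21.32,  2.01, -2.66]))
```

Request:
play_rows(series=[0, 0, 0, -0.048, 21.3, 2, -2.7, 0, 0, 0, -0.048, 21.3, 2, -2.7, 0, 0, 0, -0.048, 21.3, 2, -2.7, 0, 0, 0, -0.048, 21.3, 2, -2.7, 0, -0.032, -0.03, -0.018, 21.3, 2, -2.7, 0, -0.032, -0.03, -0.018, 21.3, 2, -2.7, 0, -0.032, -0.03, -0.018, 21.3, 2, -2.7, 0, -0.032, -0.03, -0.018, 21.3, 2, -2.7])

```text
time: 3.18
position: [0.5137, -0.0021, 0.117]
tool_rot: [-2.44, -0.511, -1.104]
ft_force: [0.7, 0.0, 0.2]
grip_width: 0.006
```

```bash
python3 - <<'E'
from bench import *
from ik import *
st=get_state();where(st)
A=Rot(50,-22)
for a in[(24,65,-40),(24,8,-40)]:print(a,delta(st,fp(*a),A))
for n in["scene","top"]:
  d=get_image(n);cv2.imwrite(f"pics/{n}2.png",cv2.cvtColor(d["frame"],cv2.COLOR_RGB2BGR))
a=np.hstack([cv2.imread("pics/scene2.png")[90:310,170:390],cv2.imread("pics/top2.png")[100:320,180:400]])
cv2.imwrite("pics/v2.png",cv2.resize(a,None,fx=1.8,fy=1.8))
E
```

```text
t 3.18 pos [ 0.5137 -0.0021  0.117 ] s,y,out [ 24.2 -40.2  64.7] z [ 0.618  0.507 -0.601] ft [0.69 0.03 0.21] w 0.006
q [ 1.234  0.016 -0.719  2.388 -1.308  0.872  0.337] F up 0.57 out -0.44
(24, 65, -40) (array([-0.0002, -0.0003, -0.0001]), array([-0.01, -0.02, -0.09]))
(24, 8, -40) (array([0.0044, 0.0211, 0.0525]), array([-0.01, -0.02, -0.09]))
```

View pics/v2.png

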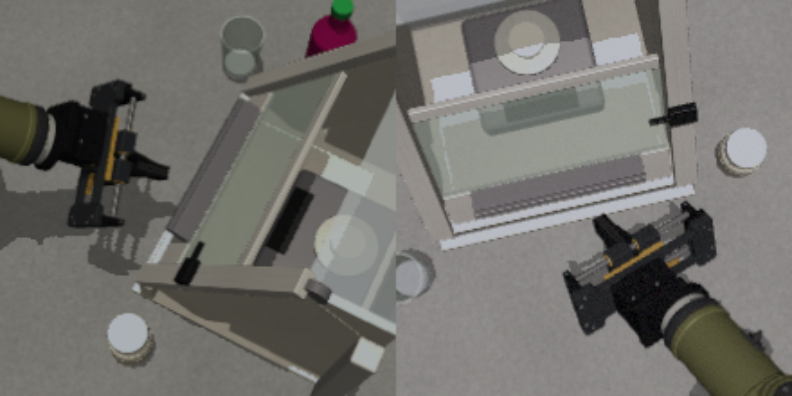

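Request:
play_rows(series=[0, 0.0015, 0.007, 0.017, 0, 0, 0, 0, 0.003, 0.014, 0.034, 0, 0, 0, 0, 0.004, 0.019, 0.047, 0, 0, 0, 0, 0.004, 0.019, 0.047, 0, 0, 0, 0, 0.004, 0.019, 0.047, 0, 0, 0])

```text
time: 3.7
position: [0.5552, 0.0075, 0.0887]
tool_rot: [-2.438, -0.516, -1.105]
ft_force: [-0.5, -0.4, 0.7]
grip_width: 0.009
```

```bash
cat > look.py <<'E'
import sys
from bench import *
from ik import *
k=sys.argv[1]
st=get_state();where(st)
for n in["scene","top"]:
  d=get_image(n);cv2.imwrite(f"pics/{n}{k}.png",cv2.cvtColor(d["frame"],cv2.COLOR_RGB2BGR))
a=np.hstack([cv2.imread(f"pics/scene{k}.png")[110:270,230:390],cv2.imread(f"pics/top{k}.png")[130:290,195:355]])
cv2.imwrite(f"pics/v{k}.png",cv2.resize(a,None,fx=2.5,fy=2.5,interpolation=cv2.INTER_CUBIC))
A=Rot(50,-22)
for x in sys.argv[2:]:
  a=[float(v) for v in x.split(',')];print(a,delta(st,fp(*a),A))
E
python3 look.py 3 36,14,-40 46,14,-40
```

```text
t 3.7 pos [0.5552 0.0075 0.0887] s,y,out [ 25.5 -39.   13.6] z [ 0.618  0.508 -0.601] ft [-0.47 -0.37  0.68] w 0.009
q [ 1.173  0.185 -0.76   2.332 -1.337  0.71   0.389] F up 0.25 out 0.83
[36.0, 14.0, -40.0] (array([ 0.0104,  0.0008, -0.0017]), array([-0.09, -0.02,  0.13]))
[46.0, 14.0, -40.0] (array([ 0.0203,  0.0008, -0.0025]), array([-0.09, -0.02,  0.13]))
```

View pics/v3.png

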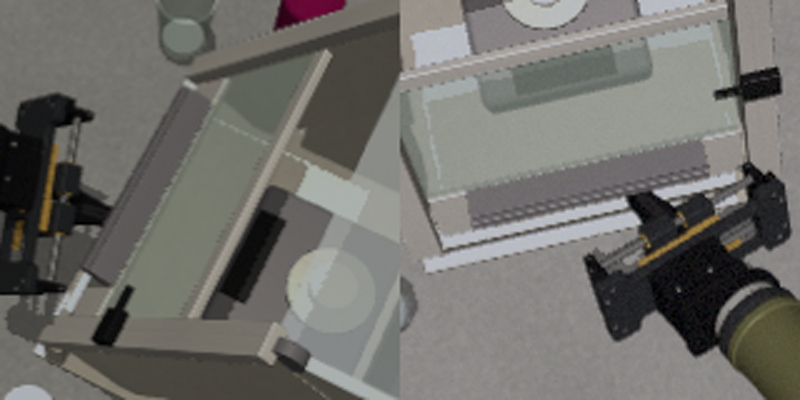

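```bash
python3 - <<'E'
from bench import *
from ik import *
st=get_state();q=np.array(st["joint_positions"])
for ph in(-22,-15):
 for y in(-20,0,15):
  qq=q;L=[]
  for s_ in(25,36,60,120):
    r=ik(fp(s_,14,y),Rot(50,ph),qq);qq=r[0];L.append((round(r[1],1),r[3].min().round(2)))
  print(ph,y,L)
print(delta(st,fp(26,14,5),Rot(50,-22)))
E
```

```text
-22 -20 [(np.float64(0.0), np.float64(0.08)), (np.float64(0.0), np.float64(0.09)), (np.float64(0.0), np.float64(0.13)), (np.float64(0.0), np.float64(0.23))]
-22 0 [(np.float64(0.0), np.float64(0.05)), (np.float64(0.0), np.float64(0.07)), (np.float64(0.0), np.float64(0.11)), (np.float64(0.0), np.float64(0.21))]
-22 15 [(np.float64(0.0), np.float64(0.04)), (np.float64(0.0), np.float64(0.05)), (np.float64(0.0), np.float64(0.09)), (np.float64(0.0), np.float64(0.15))]
-15 -20 [(np.float64(0.0), np.float64(0.01)), (np.float64(0.0), np.float64(0.03)), (np.float64(0.0), np.float64(0.07)), (np.float64(0.0), np.float64(0.15))]
-15 0 [(np.float64(1.0), np.float64(0.0)), (np.float64(0.6), np.float64(0.0)), (np.float64(0.0), np.float64(0.04)), (np.float64(0.0), np.float64(0.16))]
-15 15 [(np.float64(4.1), np.float64(0.0)), (np.float64(1.9), np.float64(0.0)), (np.float64(0.0), np.float64(0.04)), (np.float64(0.0), np.float64(0.14))]
(array([ 0.0026, -0.0409,  0.0164]), array([-0.03,  0.03,  0.15]))
```

Slide sideways to y≈+5 under the lip (keeps the gripper's right end off the clip's pointer), then rise gently.

Request:
play_rows(series=[0, 0.001, -0.014, 0.0055, 0, 0, 0, 0, 0.002, -0.028, 0.011, 0, 0, 0, 0, 0.0026, -0.041, 0.0164, 0, 0, 0, 0, 0.0026, -0.041, 0.0164, 0, 0, 0, 0, 0.0026, -0.041, 0.0164, 0, 0, 0])

```text
time: 4.22
position: [0.5459, 0.0514, 0.0889]
tool_rot: [-2.44, -0.518, -1.103]
ft_force: [1.1, -0.7, -0.9]
grip_width: 0.005
```

```bash
python3 look.py 4 36,14,5 46,14,5
```

```text
t 4.22 pos [0.5459 0.0514 0.0889] s,y,out [25.5  5.8 14. ] z [ 0.617  0.507 -0.602] ft [ 1.11 -0.66 -0.89] w 0.005
q [ 1.143  0.124 -0.822  2.39  -1.448  0.674  0.407] F up -0.18 out -1.3
[36.0, 14.0, 5.0] (array([ 0.0104,  0.0008, -0.0012]), array([-0.05,  0.09,  0.21]))
[46.0, 14.0, 5.0] (array([ 0.0204,  0.0008, -0.0021]), array([-0.05,  0.09,  0.21]))
```

Request:
play_rows(series=[0, 0.003, 0, -0.0003, 0, 0, 0, 0, 0.006, 0, -0.0006, 0, 0, 0, 0, 0.009, 0, -0.001, 0, 0, 0, 0, 0.011, 0, -0.001, 0, 0, 0, 0, 0.013, 0, -0.0012, 0, 0, 0, 0, 0.015, 0, -0.0014, 0, 0, 0, 0, 0.015, 0, -0.0014, 0, 0, 0])

```text
time: 4.9
position: [0.5549, 0.0528, 0.1011]
tool_rot: [-2.44, -0.515, -1.103]
ft_force: [-1.7, -4.6, -3.0]
grip_width: 0.006
```

```bash
python3 look.py 5 60,14,5 80,14,5 100,14,5
```

```text
t 4.9 pos [0.5549 0.0528 0.1011] s,y,out [40.7  5.3 13.6] z [ 0.617  0.507 -0.602] ft [-1.71 -4.63 -3.04] w 0.006
q [ 1.136  0.105 -0.826  2.369 -1.426  0.682  0.353] F up -3.98 out 0.38
[60.0, 14.0, 5.0] (array([ 0.0192,  0.0002, -0.0022]), array([-0.04,  0.05,  0.09]))
[80.0, 14.0, 5.0] (array([ 0.0391,  0.0002, -0.004 ]), array([-0.04,  0.05,  0.09]))
[100.0, 14.0, 5.0] (array([ 0.059 ,  0.0003, -0.0057]), array([-0.04,  0.05,  0.09]))
```

View pics/v5.png

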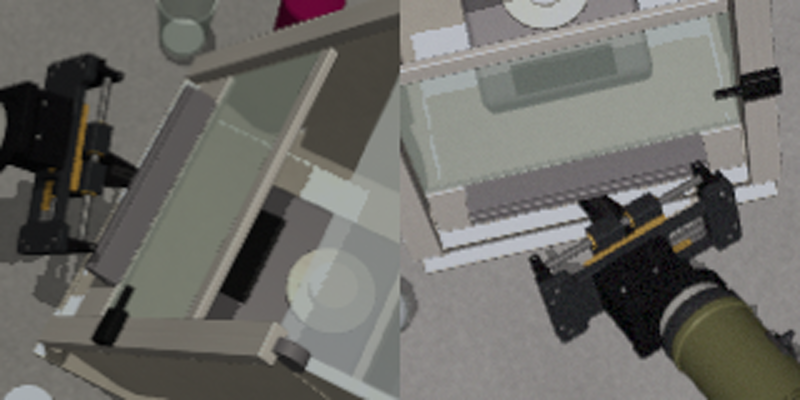

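Request:
play_rows(series=[0, 0.003, 0, -0.0003, 0, 0, 0, 0, 0.006, 0, -0.0006, 0, 0, 0, 0, 0.008, 0, -0.0008, 0, 0, 0])

```text
time: 5.25
position: [0.5594, 0.0542, 0.108]
tool_rot: [-2.439, -0.516, -1.103]
ft_force: [-2.0, -3.9, -3.2]
grip_width: 0.006
```

```bash
python3 - <<'E'
from bench import *
from ik import *
st=get_state();where(st);print(st["torque"],"Fy",st["ft_force"]@Y)
A=Ro.from_rotvec(st["tool_rot"]);print("tool F",A.inv().apply(st["ft_force"]).round(2),"T",A.inv().apply(st["torque"]).round(3))
t=get_image("top");cv2.imwrite("pics/top6.png",cv2.cvtColor(t["frame"],cv2.COLOR_RGB2BGR))
s=get_image("scene");cv2.imwrite("pics/scene6.png",cv2.cvtColor(s["frame"],cv2.COLOR_RGB2BGR))
st=get_state();where(st);print("Fy",st["ft_force"]@Y)
crop("pics/top6.png","pics/c6.png",200,150,160,100,5)
crop("pics/scene6.png","pics/d6.png",240,130,100,115,5)
E
```

```text
t 5.25 pos [0.5594 0.0542 0.108 ] s,y,out [49.   5.9 13.7] z [ 0.617  0.508 -0.601] ft [-2.   -3.88 -3.15] w 0.006
q [ 1.133  0.094 -0.829  2.357 -1.413  0.688  0.324] F up -4.15 out 0.43
[-1.45682184  1.42137163 -0.38245084] Fy -3.4023620813266526
tool F [-4.29  2.98 -1.31] T [-0.965 -1.831  0.053]
t 5.35 pos [0.5596 0.0546 0.1084] s,y,out [49.5  6.2 13.7] z [ 0.617  0.509 -0.601] ft [-1.76 -2.8  -2.24] w 0.007
q [ 1.133  0.094 -0.829  2.357 -1.414  0.689  0.325] F up -3.15 out 0.59
Fy -2.395927645146489
```

View pics/c6.png

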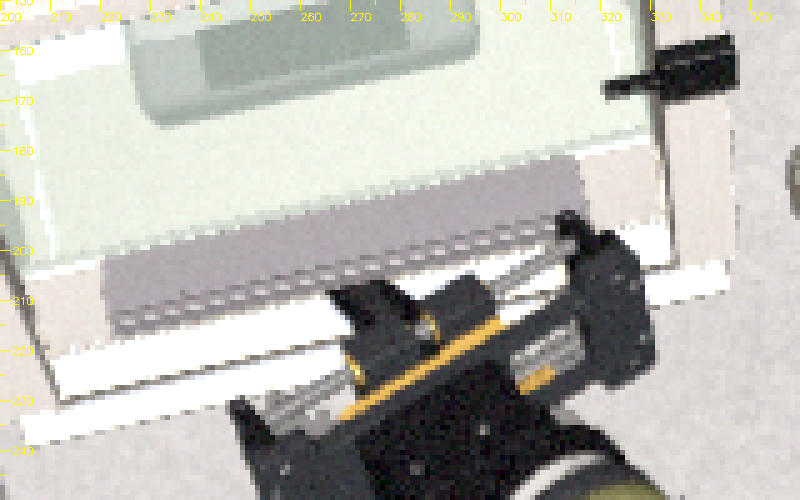

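View pics/d6.png

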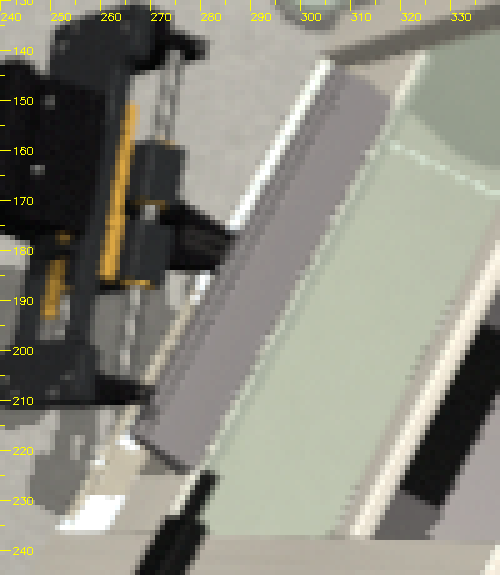

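```bash
python3 - <<'E'
from h import *
import pickle;t,s=pickle.load(open("cams.pkl","rb"))
print(face(t,[(316.6,181.4),(221,201.4)],0)-face(t,[(316.5,185.5),(221.7,206)],0))
print(face(t,[(223.,217.2)],.033)-face(t,[(223.8,221.8)],.033))
# scene lower right outer corner now 266,216.5 ; was 262.2,217.2
print(face(s,[(266,217),(274.5+3,224.5)],.033))
E
```

```text
[[13.3470953  -1.4569937 ]
 [15.51838369 -2.15490651]]
[[16.04868255 -2.01928089]]
[[  66.68682752 -108.37091661]
 [ 138.26744054 -129.97128374]]
```

Request:
play_rows(series=[0, 0.004, 0, -0.0004, 0, 0, 0, 0, 0.009, 0, -0.0008, 0, 0, 0, 0, 0.014, 0, -0.0012, 0, 0, 0, 0, 0.019, 0, -0.0017, 0, 0, 0, 0, 0.024, 0, -0.0021, 0, 0, 0, 0, 0.029, 0, -0.0026, 0, 0, 0, 0, 0.034, 0, -0.003, 0, 0, 0, 0, 0.038, 0, -0.0034, 0, 0, 0, 0, 0.042, 0, -0.0037, 0, 0, 0, 0, 0.045, 0, -0.004, 0, 0, 0])

```text
time: 6.18
position: [0.5846, 0.06, 0.1452]
tool_rot: [-2.438, -0.517, -1.103]
ft_force: [-2.0, -2.6, -4.5]
grip_width: 0.005
```

```bash
python3 look.py 7 110,14,5 117,14,5 
python3 - <<'E'
from h import *
crop("pics/top7.png","pics/c7.png",200,140,160,100,5)
crop("pics/scene7.png","pics/d7.png",250,130,100,115,5)
E
```

```text
t 6.18 pos [0.5846 0.06   0.1452] s,y,out [94.4  6.5 13.9] z [ 0.616  0.509 -0.601] ft [-2.05 -2.58 -4.53] w 0.005
q [ 1.115  0.047 -0.839  2.288 -1.343  0.711  0.175] F up -5.16 out -0.54
[110.0, 14.0, 5.0] (array([ 0.0155,  0.0014, -0.0021]), array([-0.16,  0.04,  0.14]))
[117.0, 14.0, 5.0] (array([ 0.0225,  0.0014, -0.0027]), array([-0.16,  0.04,  0.14]))
```

View pics/c7.png

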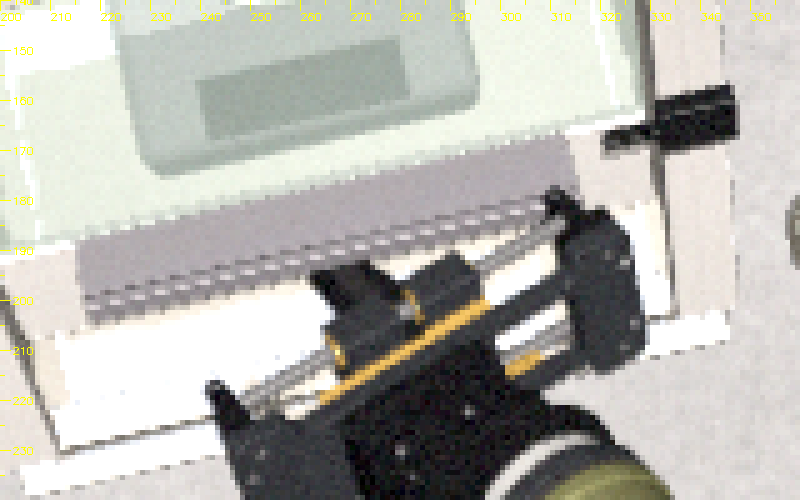

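View pics/d7.png

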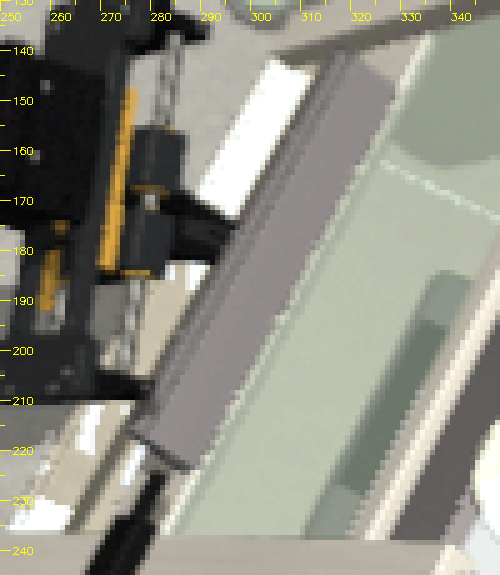

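```bash
python3 - <<'E'
from h import *
import pickle;t,s=pickle.load(open("cams.pkl","rb"))
print("scene low outer R",face(s,[(276,216.5)],.033),"L",face(s,[(312.5,143)],.033))
print("top low outer L",face(t,[(217.5,205)],.033))
print("top cap inner diff",face(t,[(314.5,167),(215.8,188)],0)-face(t,[(316.5,185.5),(221.7,206)],0))
print("tip",face(t,[(320,168)],.02),face(s,[(282,225)],.02), face(t,[(320,168)],.0225),face(s,[(282,225)],.0225))
for lo in (107.5,130):
  for y in (-110,110): print(lo,y,"low outer",proj(t,fp(lo,33,y) if 0 else F0+UP*lo/1e3+OUT*.033+Y*y/1e3).round(1),proj(s,F0+UP*lo/1e3+OUT*.033+Y*y/1e3).round(1))
E
```

```text
scene low outer R [[ 112.3265633  -108.29565363]] L [[ 92.41866877 107.77353552]]
top low outer L [[106.41453431 110.6820097 ]]
top cap inner diff [[60.01553408 -1.01731865]
 [61.04517378 -1.58768709]]
tip [[ 136.40030578 -123.08151937]] [[ 132.98518951 -122.8634304 ]] [[ 138.94735525 -122.75216863]] [[ 137.86406706 -124.51613215]]
107.5 -110 low outer [[316.5 182.7]] [[274.6 217.2]]
107.5 110 low outer [[217.7 204.6]] [[316.5 141.3]]
130 -110 low outer [[315.6 175.6]] [[279.7 216.9]]
130 110 low outer [[215.1 197.9]] [[322.1 139.7]]
```

Request:
play_rows(series=[0, 0.004, 0.0003, -0.0005, 0, 0, 0, 0, 0.008, 0.0006, -0.001, 0, 0, 0, 0, 0.012, 0.001, -0.0015, 0, 0, 0, 0, 0.014, 0.0014, -0.0018, 0, 0, 0, 0, 0.016, 0.0014, -0.002, 0, 0, 0])

```text
time: 6.7
position: [0.5934, 0.0617, 0.1582]
tool_rot: [-2.436, -0.519, -1.101]
ft_force: [-1.4, 2.1, -6.1]
grip_width: 0.003
```

```bash
python3 look.py 8 117,14,5 
python3 - <<'E'
from h import *
crop("pics/top8.png","pics/c8.png",285,140,75,60,10)
crop("pics/scene8.png","pics/d8.png",260,195,60,50,12)
E
```

```text
t 6.7 pos [0.5934 0.0617 0.1582] s,y,out [110.1   6.4  14. ] z [ 0.615  0.511 -0.601] ft [-1.38  2.07 -6.06] w 0.003
q [ 1.11   0.038 -0.841  2.261 -1.314  0.721  0.125] F up -5.51 out -2.71
[117.0, 14.0, 5.0] (array([ 0.0069,  0.0013, -0.0012]), array([-0.31,  0.07,  0.18]))
```

View pics/c8.png

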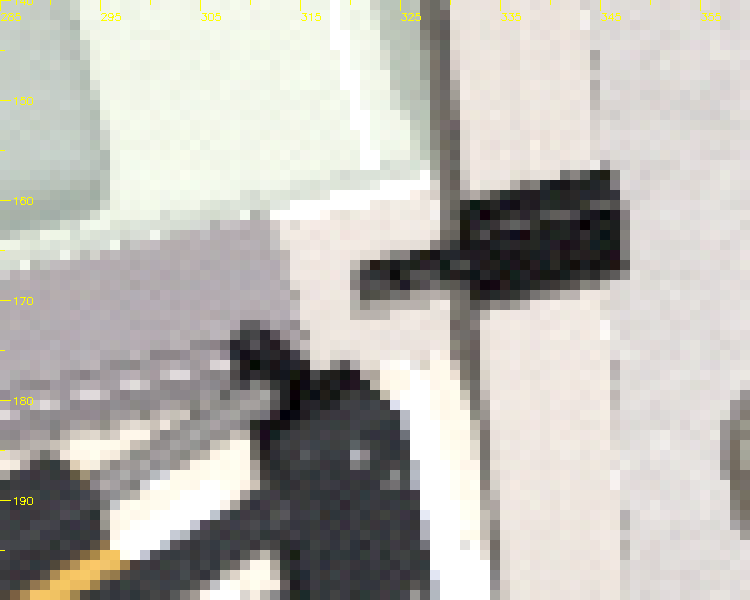

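View pics/d8.png

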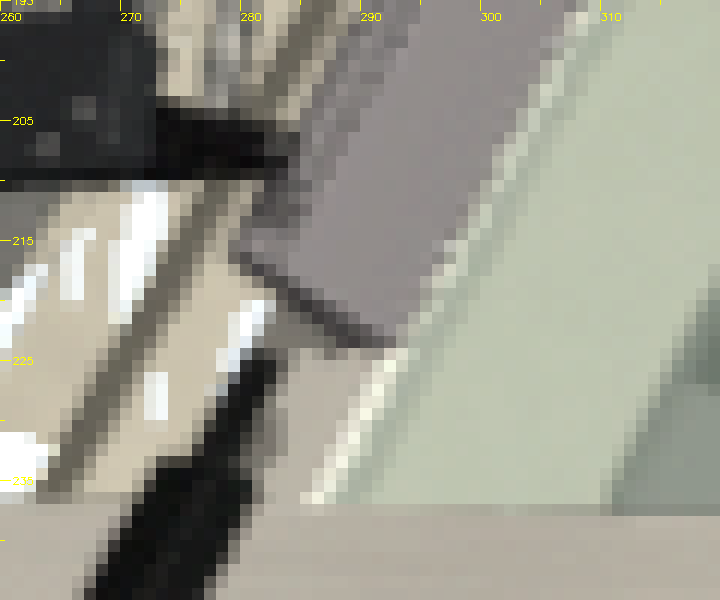

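```bash
python3 - <<'E'
from bench import *
from h import *
d=get_image("wrist");cv2.imwrite("pics/w8.png",cv2.convertScaleAbs(cv2.cvtColor(d["frame"],cv2.COLOR_RGB2BGR),alpha=1.5))
import pickle;pickle.dump(d,open("w8.pkl","wb"))
C=-np.array(d["R"]).T@d["t"]-F0;print(C@UP,C@Y,C@OUT)
for a in [(124,33,-110),(124,0,-110),(135,20,-124),(124,33,110)]: print(a,proj(d,fp(*a)))
E
```

```text
0.20073428571205063 -0.0510371723813393 0.1571248694920284
(124, 33, -110) [[533.48566012 305.41449505]]
(124, 0, -110) [[510.35430544 265.1575329 ]]
(135, 20, -124) [[569.31082006 272.22275233]]
(124, 33, 110) [[127.35466479 222.17877889]]
```

View pics/w8.png

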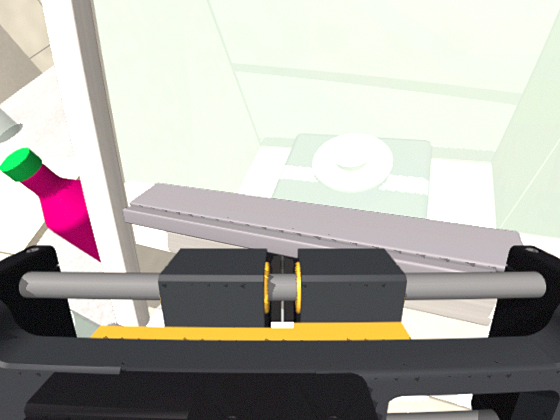

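```bash
python3 - <<'E'
from bench import *
from ik import *
st=get_state();where(st);A=Rot(50,-22)
for a in [(102,14,6),(102,70,6),(102,75,-50)]:
  print(a,delta(st,fp(*a),A),ik(fp(*a),A,np.array(st["joint_positions"]))[3].min())
E
```

```text
t 6.85 pos [0.5937 0.0613 0.1585] s,y,out [110.4   6.   13.9] z [ 0.616  0.51  -0.601] ft [-1.48  1.6  -2.28] w 0.006
q [ 1.11   0.038 -0.841  2.261 -1.315  0.72   0.125] F up -2.52 out -0.38
(102, 14, 6) (array([-0.0084, -0.    ,  0.0007]), array([-0.26,  0.02,  0.17])) 0.16969774153124728
(102, 70, 6) (array([-0.0129, -0.0212, -0.0509]), array([-0.26,  0.02,  0.17])) 0.11524497787568366
(102, 75, -50) (array([-0.0153,  0.0287, -0.0767]), array([-0.26,  0.02,  0.17])) 0.1781645477390983
```

Request:
play_rows(series=[0, -0.004, 0, 0, 0, 0, 0, 0, -0.0084, 0, 0.0007, 0, 0, 0, 0, -0.0084, 0, 0.0007, 0, 0, 0, 0, -0.01, -0.0106, -0.025, 0, 0, 0, 0, -0.0129, -0.0212, -0.0509, 0, 0, 0, 0, -0.0153, 0.0287, -0.0767, 0, 0, 0, 0, -0.0153, 0.0287, -0.0767, 0, 0, 0, 0, -0.0153, 0.0287, -0.0767, 0, 0, 0, 0, -0.0153, 0.0287, -0.0767, 0, 0, 0])

```text
time: 7.6
position: [0.5517, -0.007, 0.1871]
tool_rot: [-2.439, -0.515, -1.106]
ft_force: [-0.2, 0.4, -0.6]
grip_width: 0.002
```

```bash
python3 - <<'E'
from bench import *
from ik import *
where(get_state())
import pickle
P_={}
for n in["wrist","top","scene"]:
  d=get_image(n);P_[n]=d;cv2.imwrite(f"pics/{n}9.png",cv2.cvtColor(d["frame"],cv2.COLOR_RGB2BGR))
pickle.dump(P_,open("p9.pkl","wb"))
cv2.imwrite("pics/w9.png",cv2.convertScaleAbs(cv2.imread("pics/wrist9.png"),alpha=1.3))
crop("pics/top9.png","pics/c9.png",285,140,75,60,10)
for a in [(124,33,-110),(124,0,-110),(135,20,-124),(124,33,110)]: print(a,proj(P_["wrist"],fp(*a)))
E
```

```text
t 7.6 pos [ 0.5517 -0.007   0.1871] s,y,out [102.5 -52.5  75.3] z [ 0.619  0.507 -0.601] ft [-0.17  0.41 -0.58] w 0.002
q [ 1.229 -0.065 -0.732  2.264 -1.228  0.95   0.126] F up -0.53 out -0.27
(124, 33, -110) [[392.84827809 213.65978343]]
(124, 0, -110) [[394.89883861 198.18264287]]
(135, 20, -124) [[418.75885554 193.89050438]]
(124, 33, 110) [[133.67683861 179.56949162]]
```

View pics/w9.png

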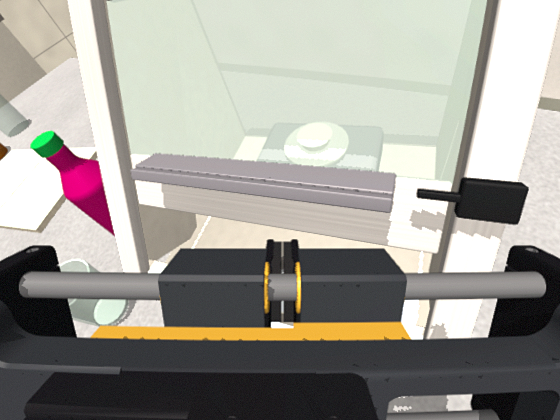

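View pics/c9.png

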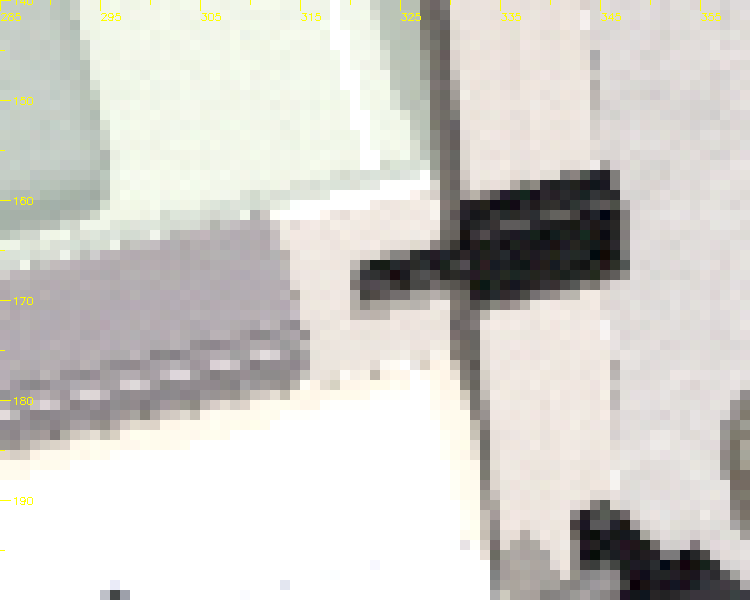

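```bash
python3 - <<'E'
from h import *
crop("pics/wrist9.png","pics/w9c.png",375,160,75,55,10)
crop("pics/scene9.png","pics/d9.png",260,195,60,50,12)
E
```

```text
(no output)
```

View pics/w9c.png

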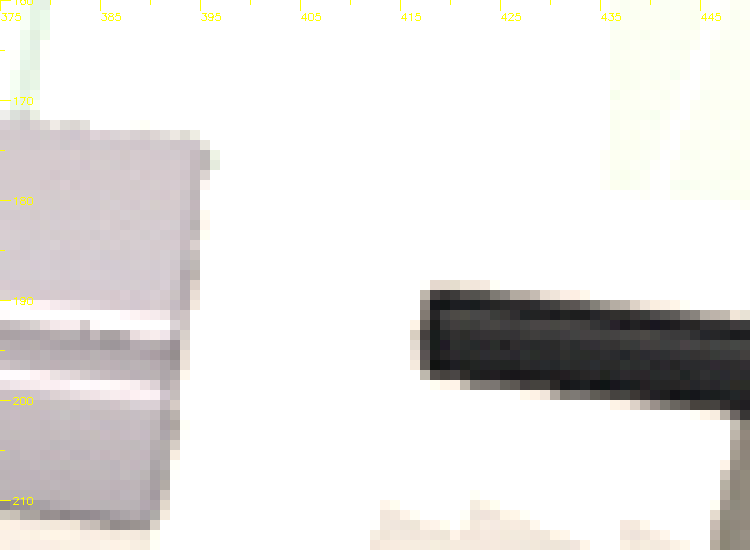

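View pics/d9.png

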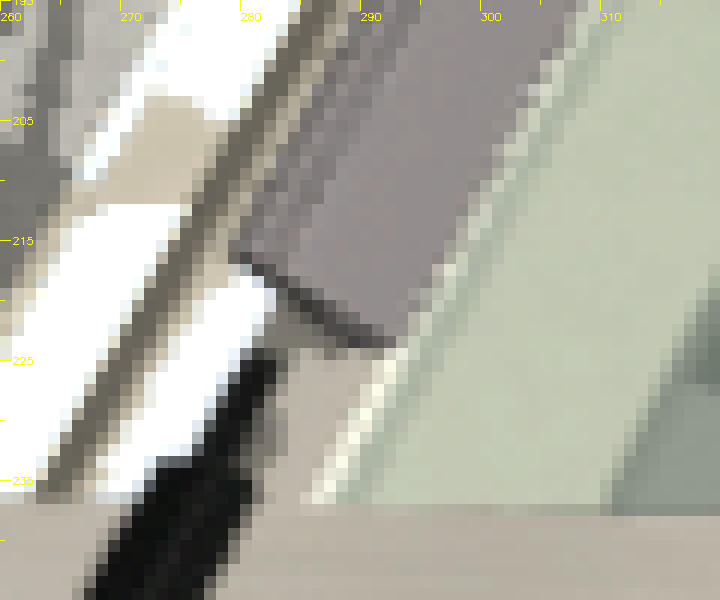

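```bash
python3 - <<'E'
from h import *
import pickle;p=pickle.load(open("p9.pkl","rb"))
w,t,s=p["wrist"],p["top"],p["scene"]
def rep(n,a,b,d1,d2):
    X,_,_=tri(d1,[a],d2,[b]);e=(X[0]-F0)*1e3;print(n,(np.array([e@UP,e@Y,e@OUT])).round(1))
rep("lipLow t-w",(315.2,178.3),(391.5,212.5),t,w)
rep("tip upout t-w",(320.2,168.5),(417.8,192.8),t,w)
rep("tip upin t-w",(320.2,166),(417.8,189),t,w)
rep("lipLow s-w",(279.5,216),(391.5,212.5),s,w)
rep("tip up mid s-w",(282,224.7),(417.8,191),s,w)
rep("lipcap in s-w",(292.7,224),(394.8,173),s,w)
rep("lipcap in t-w",(313,162),(394.8,173),t,w)
for o in(15,18,20,23,25):
    print(o,"edge upout",face(w,[(417.8,192.8)],o/1e3).round(1),face(t,[(320.2,168.5)],o/1e3).round(1),"lowout",face(w,[(417.8,198)],o/1e3).round(1), "upin", face(w,[(417.8,189)],o/1e3).round(1))
print("lip",face(w,[(391.5,212.5),(392,192)],.033),face(t,[(315.2,178.3)],.033),face(s,[(279.5,216)],.033))
E
```

```text
lipLow t-w [ 125.8 -108.6   36.5]
tip upout t-w [ 136.  -123.2   21.2]
tip upin t-w [ 136.7 -124.    14.6]
lipLow s-w [ 125.1 -108.1   32.6]
tip up mid s-w [ 137.3 -123.3   22.4]
lipcap in s-w [ 142.8 -108.3    2.5]
lipcap in t-w [ 144.2 -109.4    5.8]
15 edge upout [[ 134.2 -123.7]] [[ 129.7 -124. ]] lowout [[ 130.7 -124.2]] upin [[ 136.8 -123.3]]
18 edge upout [[ 135.1 -123.5]] [[ 132.7 -123.6]] lowout [[ 131.6 -124. ]] upin [[ 137.6 -123.1]]
20 edge upout [[ 135.7 -123.3]] [[ 134.8 -123.4]] lowout [[ 132.2 -123.8]] upin [[ 138.2 -122.9]]
23 edge upout [[ 136.5 -123.1]] [[ 137.8 -123. ]] lowout [[ 133.1 -123.6]] upin [[ 139.  -122.7]]
25 edge upout [[ 137.1 -123. ]] [[ 139.9 -122.7]] lowout [[ 133.7 -123.5]] upin [[ 139.5 -122.6]]
lip [[ 124.65602448 -109.09867181]
 [ 138.08619294 -107.69286356]] [[ 122.00102626 -108.40917928]] [[ 126.71148373 -107.3833145 ]]
```

```bash
python3 - <<'E'
from bench import *
from ik import *
st=get_state();where(st);A=Rot(50,-22)
for a in [(102,70,6),(102,14,6),(108,14,6),(115,14,6)]:
  print(a,delta(st,fp(*a),A))
E
```

```text
t 7.75 pos [ 0.5507 -0.0042  0.1857] s,y,out [101.1 -49.7  74.8] z [ 0.615  0.511 -0.601] ft [ 0.82  0.89 -0.19] w 0.003
q [ 1.228 -0.064 -0.734  2.266 -1.228  0.95   0.126] F up 0.41 out -0.91
(102, 70, 6) (array([ 0.0032, -0.0497,  0.0254]), array([-0.28,  0.06,  0.09]))
(102, 14, 6) (array([ 0.0078, -0.0284,  0.077 ]), array([-0.28,  0.06,  0.09]))
(108, 14, 6) (array([ 0.0137, -0.0284,  0.0764]), array([-0.28,  0.06,  0.09]))
(115, 14, 6) (array([ 0.0207, -0.0284,  0.0758]), array([-0.28,  0.06,  0.09]))
```

Request:
play_rows(series=[0, 0.0025, -0.025, 0.012, 0, 0, 0, 0, 0.0025, -0.05, 0.025, 0, 0, 0, 0, 0.0025, -0.05, 0.025, 0, 0, 0, 0, 0.004, -0.039, 0.051, 0, 0, 0, 0, 0.006, -0.0284, 0.077, 0, 0, 0, 0, 0.006, -0.0284, 0.077, 0, 0, 0, 0, 0.006, -0.0284, 0.077, 0, 0, 0])

```text
time: 8.33
position: [0.5878, 0.0611, 0.1495]
tool_rot: [-2.432, -0.516, -1.098]
ft_force: [0.2, 0.2, -0.1]
grip_width: 0.005
```

```bash
python3 look.py 10 115,14,6
```

```text
t 8.33 pos [0.5878 0.0611 0.1495] s,y,out [99.8  6.9 13.6] z [ 0.613  0.514 -0.6  ] ft [ 0.15  0.23 -0.11] w 0.005
q [ 1.138  0.052 -0.864  2.276 -1.327  0.716  0.153] F up 0.02 out -0.22
[115.0, 14.0, 6.0] (array([ 0.0151,  0.0007, -0.002 ]), array([-0.53,  0.04, -0.07]))
```

View pics/v10.png

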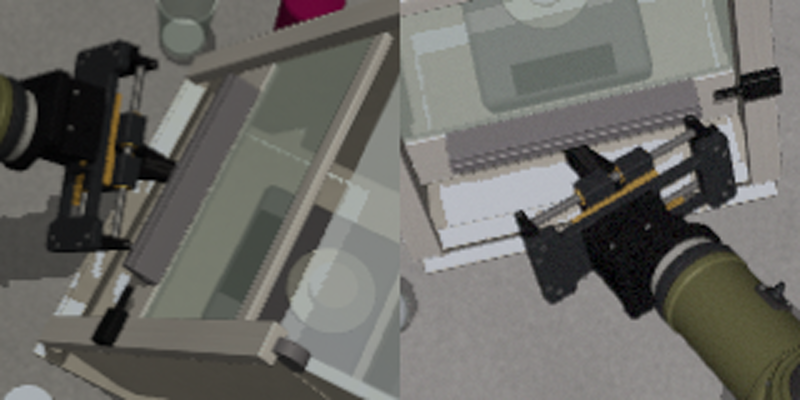

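Under the lip again, free. Push up to about s = 114.5 (sash +4–4.5 mm).

Request:
play_rows(series=[0, 0.004, 0, -0.0005, 0, 0, 0, 0, 0.008, 0, -0.001, 0, 0, 0, 0, 0.011, 0, -0.0013, 0, 0, 0, 0, 0.013, 0, -0.0016, 0, 0, 0, 0, 0.0147, 0, -0.0018, 0, 0, 0, 0, 0.0147, 0, -0.0018, 0, 0, 0, 0, 0.0147, 0, -0.0018, 0, 0, 0])

```text
time: 9.02
position: [0.5959, 0.0596, 0.1627]
tool_rot: [-2.439, -0.517, -1.102]
ft_force: [-4.0, -2.0, -2.2]
grip_width: 0.002
```

```bash
python3 - <<'E'
from bench import *
from ik import *
st=get_state();where(st);A=Rot(50,-22)
for a in [(106,14,6),(106,70,6),(106,75,-50)]:
  print(a,delta(st,fp(*a),A))
E
```

```text
t 9.02 pos [0.5959 0.0596 0.1627] s,y,out [114.9   3.9  14.9] z [ 0.616  0.508 -0.602] ft [-4.04 -1.99 -2.17] w 0.002
q [ 1.135  0.034 -0.865  2.253 -1.303  0.724  0.107] F up -4.27 out 2.32
(106, 14, 6) (array([-0.0087, -0.0017,  0.0024]), array([-0.1 ,  0.08,  0.11]))
(106, 70, 6) (array([-0.0133, -0.0227, -0.0493]), array([-0.1 ,  0.08,  0.11]))
(106, 75, -50) (array([-0.0157,  0.0273, -0.0749]), array([-0.1 ,  0.08,  0.11]))
```

Contact again (4 N). Back off the same way and look.

Request:
play_rows(series=[0, -0.004, 0, 0, 0, 0, 0, 0, -0.0087, 0, 0.0007, 0, 0, 0, 0, -0.0087, 0, 0.0007, 0, 0, 0, 0, -0.011, -0.0106, -0.025, 0, 0, 0, 0, -0.0133, -0.0215, -0.05, 0, 0, 0, 0, -0.0157, 0.0273, -0.0749, 0, 0, 0, 0, -0.0157, 0.0273, -0.0749, 0, 0, 0, 0, -0.0157, 0.0273, -0.0749, 0, 0, 0, 0, -0.0157, 0.0273, -0.0749, 0, 0, 0])

```text
time: 9.77
position: [0.5544, -0.0044, 0.1907]
tool_rot: [-2.438, -0.515, -1.104]
ft_force: [0.0, 0.3, -0.0]
grip_width: 0.005
```

```bash
python3 - <<'E'
from bench import *
from ik import *
where(get_state())
import pickle
P_={}
for n in["wrist","top","scene"]:
  d=get_image(n);P_[n]=d;cv2.imwrite(f"pics/{n}11.png",cv2.cvtColor(d["frame"],cv2.COLOR_RGB2BGR))
pickle.dump(P_,open("p11.pkl","wb"))
crop("pics/wrist11.png","pics/w11c.png",375,155,75,55,10)
crop("pics/top11.png","pics/c11.png",285,140,75,60,10)
print(proj(P_["wrist"],fp(129.5,33,-110)),proj(P_["wrist"],fp(134.5,21,-124)))
E
```

```text
t 9.77 pos [ 0.5544 -0.0044  0.1907] s,y,out [107.2 -50.6  74.7] z [ 0.618  0.508 -0.6  ] ft [ 0.03  0.27 -0.04] w 0.005
q [ 1.252 -0.069 -0.76   2.257 -1.228  0.953  0.114] F up 0.02 out -0.09
[[396.41620274 213.35804853]] [[420.99240499 202.76549033]]
```

View pics/w11c.png

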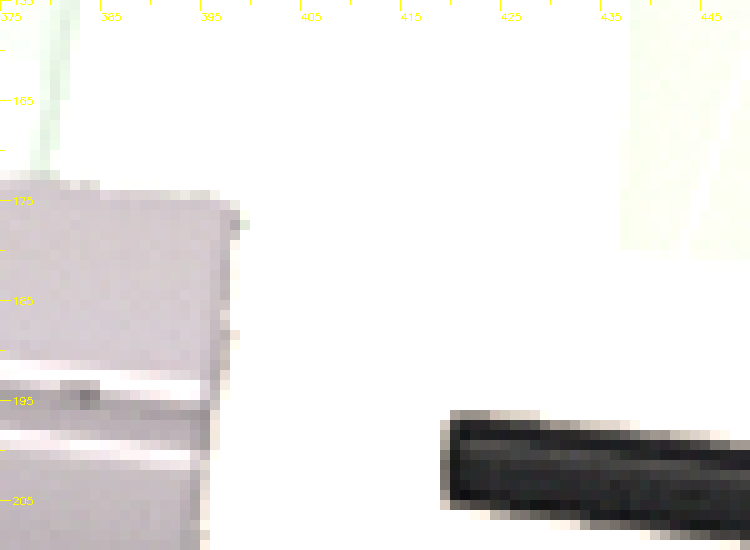

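View pics/c11.png

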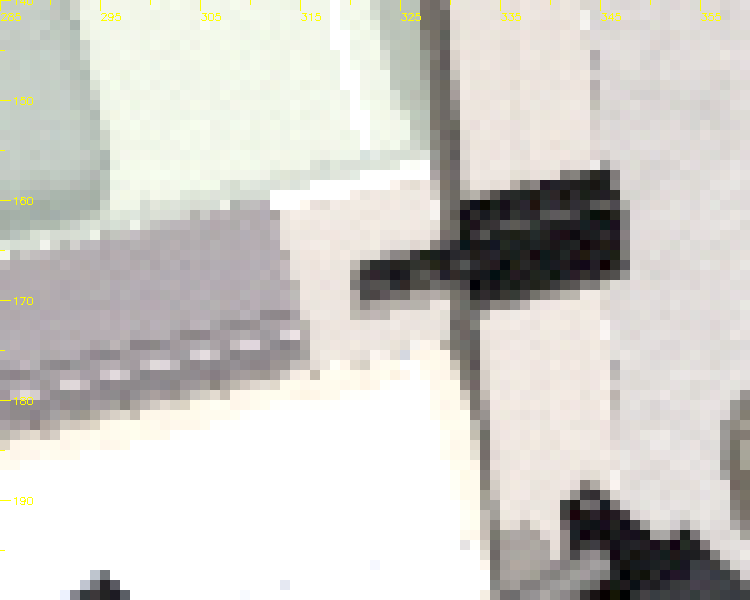

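```bash
python3 - <<'E'
from h import *
crop("pics/wrist11.png","pics/w11d.png",375,170,75,55,10)
E
```

```text
(no output)
```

View pics/w11d.png

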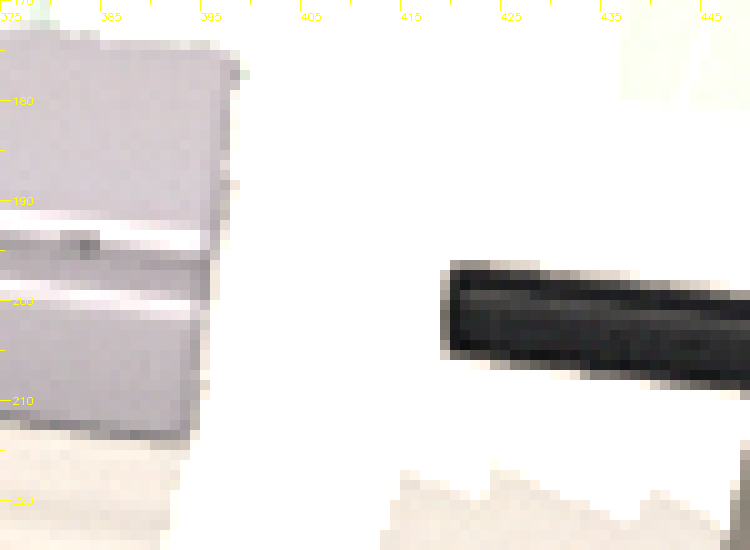

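```bash
python3 - <<'E'
from h import *
import pickle;p=pickle.load(open("p11.pkl","rb"))
w,t,s=p["wrist"],p["top"],p["scene"]
def rep(n,a,b,d1,d2):
    X,_,_=tri(d1,[a],d2,[b]);e=(X[0]-F0)*1e3;print(n,(np.array([e@UP,e@Y,e@OUT])).round(1))
rep("lipLow t-w",(315,176.8),(394,214.3),t,w)
rep("tip upout t-w",(320.2,168.5),(419.5,199.8),t,w)
rep("capin t-w",(312.8,160.4),(398,176),t,w)
print("lip w",face(w,[(394,214.3)],.033),"capin",face(w,[(398,176)],.002))
for o in(18,20,23):print(o,"upout",face(w,[(419.5,199.8)],o/1e3)[0,0].round(1),"lowout",face(w,[(419.5,205.3)],o/1e3)[0,0].round(1),"upin",face(w,[(419.5,196.5)],(o-6)/1e3)[0,0].round(1))
E
```

```text
lipLow t-w [ 129.6 -108.4   35.7]
tip upout t-w [ 136.6 -122.9   21.8]
capin t-w [ 146.6 -109.7    3.3]
lip w [[ 128.66061521 -108.65898698]] capin [[ 146.02595208 -107.83736028]]
18 upout 135.4 lowout 131.7 upin 135.9
20 upout 136.1 lowout 132.4 upin 136.5
23 upout 137.0 lowout 133.3 upin 137.4
```

Request:
play_rows(series=[0, 0.01, 0, -0.012, 0, 0, 0, 0, 0.025, 0, -0.025, 0, 0, 0, 0, 0.04, 0, -0.04, 0, 0, 0, 0, 0.05, 0, -0.05, 0, 0, 0, 0, 0.05, 0, -0.05, 0, 0, 0, 0, 0.05, 0, -0.05, 0, 0, 0, 0, 0.05, 0, -0.05, 0, 0, 0])

```text
time: 10.5
position: [0.5532, -0.0198, 0.2571]
tool_rot: [-2.437, -0.517, -1.1]
ft_force: [0.2, 0.2, -0.7]
grip_width: 0.007
```

```bash
python3 - <<'E'
from bench import *
from h import *
st=get_state();where(st);print(np.abs(st["qd"]).max())
a=[cv2.cvtColor(get_image(n)["frame"],cv2.COLOR_RGB2BGR) for n in("scene","top")]
cv2.imwrite("pics/top12.png",a[1])
d=cv2.absdiff(cv2.imread("pics/top11.png"),a[1])[155:185,200:325].max();print("top lip/pointer area change",d)
cv2.imwrite("pics/v12.png",cv2.resize(np.hstack(a),None,fx=.7,fy=.7))
E
```

```text
t 10.5 pos [ 0.5532 -0.0198  0.2571] s,y,out [159.2 -65.4 116.3] z [ 0.614  0.511 -0.602] ft [ 0.23  0.19 -0.67] w 0.007
q [ 1.281 -0.167 -0.715  2.171 -1.17   1.106 -0.015] F up -0.39 out -0.6
0.009655985837632431
top lip/pointer area change 12
```

View pics/v12.png

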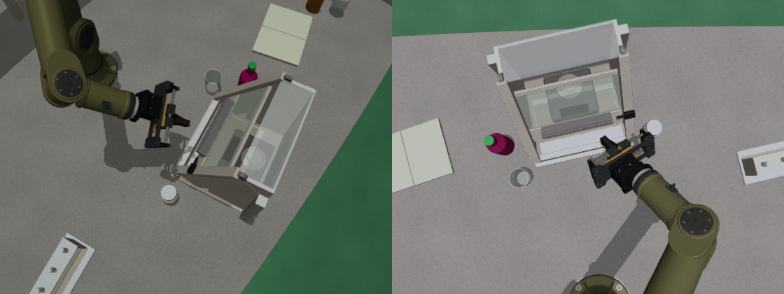

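The hand is clear of everything, the sash is unmoved, the clip's pointer is at the same pixel as before, and the bottle, jar and beaker stand as at the start. Handing in.

```bash
python3 -c "
from bench import *
print(close_job())"
```

```text
the job is handed in; nothing more can be done
None
```

I pushed the sash up from beneath its lip with the shut fingertips, in two pushes of about 4 to 6 N. In between I backed off to look at the pointer with the wrist camera. Then I took the hand away and handed the job in at about 10.6 s.

- **Lip level:** from the wrist and top cameras, the middle of the lip bar stands at about 134 mm up the slope and the pointer at about 134.2 mm. The uncertainty is about 2 mm, inside the 7 mm allowed.
- **Standing still:** the lip and pointer area showed no real change between the last two pictures, and the wrist force was near zero with the hand well clear.
- **Clip and bystanders:** the pointer is at the same pixel in the top view as before the last push. The bottle, jar and beaker look to stand as they did at the start; I checked them by eye only.
- **What disagreed:** the first plan, pointing straight at the face, ran into the joint limits, so I came in turned about 22 degrees sideways and tilted 50 degrees. Partway up, the scene and top cameras differed by up to about 5 mm on the lip's height, and more on how far was left to push. I settled it with the closer wrist view.

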